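# Demould the cured carbon panels

### The job

Demould the cured carbon panels: first vent the mould by pushing the vent plunger all the way down and holding it there for a second. Then lever every panel loose with the pry bar, its tip under the panel's lip and the bar bearing on the fulcrum rod, without touching a panel with the fingers while it is still seated; lay all the panels flat, right side up and side by side in the blue tray, squeezing them with no more than 60 N, and put the bar back lying flat on its mat. Leave the other things on the table alone.

Things in the scene. Friction and masses are not known exactly. Their poses are not given: they have to be found in the camera images.
- mould: Fixed aluminium mould, 270 (x) by 185 (y) mm, top face 55 mm above the table; origin on the table under the middle pocket's centre. Three pockets in a row along its x (centres at x = -80, 0, +80 mm, y = 0), 53 by 95 mm, 20 mm deep. On its -y side each opens into a 40 mm wide pry slot (floor 29 mm up) running out in -y under the fulcrum rod; the walls beside the slots end at y = -67.5 mm.
- seat2 (a point): Middle of the middle pocket's floor. In each pocket two sprung brass catches (10 mm rods, 9 mm above the floor, at y = -30 mm) press on the panel's long sides, about 10 N each. Once the lip has been levered up some 20 mm they spring 7 mm in under the panel, which stays propped there, loose: lip about 20 mm up, tilt about 0.2 rad, far end still on the pocket's floor.
- fulcrum: Fixed horizontal steel rod, 12 mm diameter, 270 mm long, lying along the mould's x across all three pry slots; origin on its axis, which is at y = -105, z = 54 mm of the mould (its top stands 60 mm above the table). The bar is to bear on it.
- mat: Fixed cork mat, 290 (x) by 80 (y) by 4 mm, where the bar lies; origin in the centre of its underside.
- bar: Loose pry bar, 240 mm long along its x, 0.26 kg, flat underside; origin on the underside at mid-length. Black handle 100 long, 22 wide, 18 mm high from x = -120 to -20; the rest, to the tip at x = +120, is a steel blade 20 wide and 6 mm thick (its underside flush with the handle's). Centre of mass about x = -20 mm.
- tray: Fixed blue plastic tray, 262 (x) by 150 (y) mm outside, 30 mm high, walls and floor 5 mm; origin in the centre of its underside. Room for three panels side by side along its x (75 mm apart), their length along its y.
- vent (a joint): Travel of the vent plunger, m: 0 released, 0.020 fully down; its spring pushes it up with 3.5 N at the top and 10.5 N at the bottom.
- vent_top (a point): Centre of the top of the vent plunger's black mushroom head (44 mm across, 96 mm above the table when released), on a grey 90 mm square block; it is pressed straight down.
- panel1: Cured black carbon sandwich panel (may be absent), 50 (x) by 90 (y) by 20 mm, about 0.12 kg, with a pry lip on its -y end: 34 wide, 14 long, 6 mm thick, flush with its top face (so 14 mm of air beneath it). Origin in the centre of the body's underside. It starts tight in the mould pocket at x = -80 mm, its top flush with the mould's, its lip over the pry slot.
- lip1 (a point): Middle of the upper outer edge of panel 1's lip (panel x 0, y -59, z 20 mm).
- seatlip1 (a point): Point of the mould where lip1 is while panel 1 is still seated.
- panel2: Cured black carbon sandwich panel (may be absent), 50 (x) by 90 (y) by 20 mm, about 0.12 kg, with a pry lip on its -y end: 34 wide, 14 long, 6 mm thick, flush with its top face (so 14 mm of air beneath it). Origin in the centre of the body's underside. It starts tight in the mould pocket at x = 0 mm, its top flush with the mould's, its lip over the pry slot.
- lip2 (a point): Middle of the upper outer edge of panel 2's lip (panel x 0, y -59, z 20 mm).
- seatlip2 (a point): Point of the mould where lip2 is while panel 2 is still seated.
- panel3: Cured black carbon sandwich panel (may be absent), 50 (x) by 90 (y) by 20 mm, about 0.12 kg, with a pry lip on its -y end: 34 wide, 14 long, 6 mm thick, flush with its top face (so 14 mm of air beneath it). Origin in the centre of the body's underside. It starts tight in the mould pocket at x = 80 mm, its top flush with the mould's, its lip over the pry slot.
- lip3 (a point): Middle of the upper outer edge of panel 3's lip (panel x 0, y -59, z 20 mm).
- seatlip3 (a point): Point of the mould where lip3 is while panel 3 is still seated.
- resin: Bystander: white resin bottle, 66 mm across, 140 mm tall; origin at its foot.
- jar: Bystander: glass jar, 70 mm across, 80 mm tall; origin at its foot.
- tape: Bystander: roll of tape, 90 mm across, 25 mm high; origin at its foot.
- brush: Bystander: brush lying beside the mould; origin at its underside.
- cup: Bystander: white cup, 72 mm across, 80 mm tall; origin at its foot.
- driver: Bystander: screwdriver lying beyond the tray; origin at its underside.

How it is judged (in metres and radians):
On the way, in this order (a step that is already met when the one before it is completed fails the run):
1. the vent plunger is held fully down (over 17.5 of 20 mm) for 0.7 s (value of joint vent above 0.0175 m), for 0.7 s.
2. the bar bears on the fulcrum rod and on a panel at once (contact force between bar and fulcrum above 1.5 N and (contact force between bar and panel1 above 1.5 N or contact force between bar and panel2 above 1.5 N or contact force between bar and panel3 above 1.5 N)), for 0.05 s.
3. every panel has come loose: its lip is more than 10 mm from where it was seated (distance between lip1 and seatlip1 above 0.01 m and distance between lip2 and seatlip2 above 0.01 m and distance between lip3 and seatlip3 above 0.01 m), for 0.2 s.
At the end, for the whole second after the job is handed in: every panel lies flat (within 0.1 rad, top up) on the tray floor, its centre within 105 mm (x) and 45 mm (y) of the tray's centre and not on another panel; the bar lies flat on its mat, its middle within 60 mm (along) and 35 mm (across) of the mat's centre; the vent plunger is up again; all at rest (x of panel1 in the frame of tray between -0.105 and 0.105 m and y of panel1 in the frame of tray between -0.045 and 0.045 m and z of each of panel1, panel2, panel3 in the frame of tray below 0.013 m and z of each of lip1, lip2, lip3 in the frame of tray above 0.018 m and angle between each of panel1, panel2, panel3, bar's own z axis and vertical below 0.1 rad and linear speed of each of panel1, panel2, panel3, bar below 0.02 m/s and x of panel2 in the frame of tray between -0.105 and 0.105 m and y of panel2 in the frame of tray between -0.045 and 0.045 m and x of panel3 in the frame of tray between -0.105 and 0.105 m and y of panel3 in the frame of tray between -0.045 and 0.045 m and x of bar in the frame of mat between -0.06 and 0.06 m and y of bar in the frame of mat between -0.035 and 0.035 m and z of bar in the frame of mat below 0.012 m and value of joint vent below 0.004 m); the robot touches nothing.
It fails at once if the fingers touch (over 1.5 N) a panel that is still seated (lip within 8 mm of its seat) ((contact force between the fingers and panel1 above 1.5 N and distance between lip1 and seatlip1 below 0.008 m) or (contact force between the fingers and panel2 above 1.5 N and distance between lip2 and seatlip2 below 0.008 m) or (contact force between the fingers and panel3 above 1.5 N and distance between lip3 and seatlip3 below 0.008 m)).
It fails at once if a panel is squeezed or pressed by the fingers with more than 75 N a finger, 150 N in all (contact force between the fingers and panel1 above 150 N or contact force between the fingers and panel2 above 150 N or contact force between the fingers and panel3 above 150 N).
It fails at once if another thing on the table is moved more than 40 mm (distance of any of resin, jar, tape, brush, cup, driver from where it was at the start of the episode above 0.04 m).
Of panel1, panel2, panel3 only 2 to 3 are there at a start; the rules pass over those that are not, and their reading is None.
At some moment in a run one of bar may be knocked a few centimetres aside while the robot is not near it.
Once in a run the grip may slacken for a moment while it holds something.
It also fails if it takes over 210 s, if anything falls off the work surface, if the arm or the gripper's body presses on something with over 40 N, if the wrist force passes 120 N, or if a joint passes its speed limit or range.

### The arm

A 6-joint arm with a two-finger parallel gripper is mounted at the origin on the work surface. World frame = base frame: x ahead of the robot, y to its left, z up, the work surface at z = 0. Lengths are in mm, angles in rad, forces in N, time in s.
With the tool pointing down it reaches from about 300 to 775 mm from the base axis. Payload 14.6 kg.
Tool frame: the origin (TCP) lies on the centre line of the jaws, within the pads' length; the fingertips stand 11 mm ahead of it and the grasp point (between the pads) lies 8 mm behind it; x points along the fingers, y is the direction in which the jaws open and shut, and the axes are right-handed (so a half turn about x gives the same grasp; the last joint's range is limited). The gripper opens to 94 mm and grips with 3 to 60 N. Pads are 16 mm wide; open, the fingers measure 119 mm over their backs; the gripper's body (75 mm by 177 mm) begins 78 mm behind the grasp point.
Start: joints at [1.118, 0.3, 1.521, -0, 1.321, -0.067], TCP at [206.962, 509.565, 216.446] pointing down, gripper open.
Joint ranges: [-3.03, 3.03], [-0.79, 2.21], [0.23, 2.52], [-1.04, 4.18], [0, 3.07], [-2.55, 2.55]. Speed limits (rad/s): [2.22, 2.22, 2.57, 3.14, 3.14, 3.14].

### API

Orientations are given as [roll, pitch, yaw] about the fixed x, y, z axes, in that order (R = Rz(yaw) Ry(pitch) Rx(roll)).
In Python, from cell import manip gives the robot as it stands.
- The arm moves only by the shell command python3 -m handwheel 'ROWS' [OPENING] [FORCE]. ROWS is JSON, a list of rows, each a list of 2 entries, a list of its own where there are three numbers: the shift along the tool's x, y, z in mm, then the turn about the tool's x in rad. In form: [[[x, y, z], spin], ...]. A call has exactly 10 rows; each row shifts and turns the commanded pose from where the row before left it, along the tool's axes as they then stand; what a row does not reach is not made up. A row lasts 1/8 s, in which the tool goes at most 62.5 mm and 10.7 degrees, less where a joint would pass 70% of its speed; a pose out of reach is approached as far as the arm can. A call with a gripper value outside its range is refused whole. OPENING is the closure in counts, from 0 (fully open) to 255 (shut), set as the call begins (- or left out, the last holds). The fingers move at their own pace and stop on an object; FORCE is the grip in N (left out, the last holds). Time passes only in rows, so rows that do not move let the fingers close, or fill a call up. It gives the time, the measured TCP pose, the force and the opening at its end, in the units of the state.
- manip.read_state(): the state, without advancing time (a new reading comes with each control period).
- manip.camera(name): name is "side" or "top"; returns a dict with "pixels" (420x560x3 uint8, red, green, blue), "z_map" (420x560 float32, mm along the optical axis (not along the pixel's ray), 0 where there is no reading), "mtx" (3x3 intrinsics, pixels), "xyz" and "orientation" of the camera in the world. Camera axes: x right, y up, looking along -z (the intrinsics and any distortion apply to the point x, -y, -z); pixel columns grow to the right and rows downward; lengths in mm; the calibration is good to about 2 mm. A picture is of the moment at which its call begins.
- manip.sign_off(): hands the job in, once; it reports no verdict.
Trained networks look in the newest picture that a camera, given by its name, has taken for a name from the list of things; names that differ only in an ending like _2 or _b are one class to them, and where a whole thing is asked for, a point or a joint stands for the part that bears it (a point fixed in the world has none). Each returns a list of dicts, best first, with "confidence" (0 to 1); they miss things now and then, are a little off and sometimes report something else, mostly with a low value. They report only what shows in the picture. A call takes as long as a camera call.
- manip.cut_out(target, camera): "region" (420x560 bool, what is visible of it) and "centre" ([column, row] in pixels, amid what is visible of it).
The state is a dict: "clock": time; "joints": joint angles; "qd": joint speeds; "effort": joint torques, N m; "eef_pos": TCP position; "eef_rot": TCP orientation; "wrist_force": force on the tool from outside, world axes, zero at the start; "moment": the same for the moment, N m; "finger_gap": finger opening in mm.
Only numpy, scipy, OpenCV 4.12 (cv2) and the standard library are available. Lean on these libraries where they do the work, as an engineer would, in place of code of your own. Each camera call takes 0.05 s, during which the arm holds its last target. There are 200 camera calls.

## Working session

There is one attempt and no reset: what is moved stays moved. The work goes in short steps, Python scripts to look and compute and a shell command to move; the robot and the scene stay as the last step left them, time stands still between calls to the robot, and variables do not carry over. Pictures are saved under pics/ and viewed, about 12 in all and at most 16, crops included, and the job is handed in when it is done.

```bash
ls; mkdir -p pics
cat > h.py <<'E'
import numpy as np, cv2
from scipy.spatial.transform import Rotation as R
from cell import manip
def world(c, u, v, z=None):
    K=np.array(c['mtx']); o=c['orientation']
    Rc=R.from_euler('xyz',o).as_matrix()
    u=np.asarray(u,float);v=np.asarray(v,float)
    d=z if z is not None else c['z_map'][v.astype(int),u.astype(int)]
    x=(u-K[0,2])/K[0,0]*d; y=(v-K[1,2])/K[1,1]*d
    return np.stack([x,-y,-d*np.ones_like(x)],-1)@Rc.T+np.array(c['xyz'])
def cloud(c):
    v,u=np.mgrid[0:420,0:560]; return world(c,u,v)
def st():
    s=manip.read_state(); return s
E
python3 - <<'E'
from h import *
print(st())
for n in('top','side'):
    c=manip.camera(n); cv2.imwrite(f'pics/{n}0.png',c['pixels'][:,:,::-1])
    print(n,c['mtx'],c['xyz'],c['orientation'],[k for k in c])
    np.savez(f'{n}0.npz',**{k:c[k] for k in c})
    P=cloud(c)
    for t in['mould','fulcrum','mat','bar','tray','vent','panel1','panel2','panel3','resin','jar','tape','brush','cup','driver']:
        for r in manip.cut_out(t,n)[:3]:
            m=r['region']&(c['z_map']>0); p=P[m]
            if len(p): print(t,round(r['confidence'],2),np.round(r['centre']),m.sum(),np.median(p,0).round(),p.min(0).round(),p.max(0).round())
E
```

```text
pics
{'clock': 0.0, 'joints': array([ 1.11839849e+00,  3.00474284e-01,  1.52155146e+00, -2.94574090e-06,
        1.32070093e+00, -6.65802022e-02]), 'qd': array([ 0.00016984, -0.00011271, -0.00037004,  0.00290942,  0.0007297 ,
        0.00036724]), 'effort': array([ 1.46335533e-03, -5.31831300e+01, -3.52735019e+01,  7.08899321e-02,
        2.44269107e-02, -1.53652604e-04]), 'eef_pos': array([206.86301288, 509.35770039, 215.89710593]), 'eef_rot': array([-1.63486048,  1.5696623 , -2.02067738]), 'wrist_force': array([ 0.35974106, -0.02998523, -0.18139563]), 'moment': array([-0.03490099,  0.02317151,  0.02897194]), 'finger_gap': 93.98087297395267}
top [[513.2939507    0.         279.78307162]
 [  0.         513.2939507  198.46040233]
 [  0.           0.           1.        ]] [ 395.93069157   88.03027413 1423.94805307] [ 0.13935344 -0.02265185 -1.59729035] ['pixels', 'z_map', 'mtx', 'xyz', 'orientation']
mould 0.8 [236. 196.] 5506 [602. 175.  51.] [435.  84.  -7.] [725. 294.  67.]
fulcrum 0.69 [258. 204.] 539 [564. 109.  57.] [437.  89.  23.] [705. 130.  67.]
mat 0.98 [321. 217.] 2390 [54
[... 3190 characters left out ...]
9. 198.] 733 [498. 211.  56.] [470. 162.  33.] [530. 269.  61.]
panel3 0.74 [263. 185.] 664 [578. 205.  56.] [551. 153.  39.] [608. 262.  60.]
resin 0.8 [411. 235.] 1393 [765. -99.  88.] [ 748. -121.   -2.] [905. -24. 143.]
tape 0.73 [364. 206.] 851 [787.  62.  24.] [746.  22.  -1.] [836. 112.  31.]
brush 0.88 [245. 132.] 639 [644. 439.  18.] [562. 422.  -3.] [761. 467.  33.]
brush 0.7 [189. 133.] 206 [507. 439.  97.] [486. 422.   0.] [542. 583. 102.]
cup 0.69 [194. 253.] 1164 [370. 128.  53.] [336.  81.   3.] [403. 152.  83.]
driver 0.77 [463. 298.] 715 [ 792. -254.   22.] [ 661. -267.   -3.] [ 857. -236.   29.]
driver 0.48 [195. 251.] 1177 [370. 130.  54.] [335.  81.   3.] [403. 152.  84.]
```

Run:
```python
import cv2,numpy as np
a=cv2.imread('pics/top0.png');b=cv2.imread('pics/side0.png')
cv2.imwrite('pics/t0.png',cv2.resize(a,(800,600),interpolation=3));cv2.imwrite('pics/s0.png',cv2.resize(b,(800,600),interpolation=3))
from h import *
for n in('top','side'):
    c=dict(np.load(n+'0.npz')); P=cloud(c).reshape(-1,3);col=c['pixels'].reshape(-1,3).astype(int)
    # bar: points over mat with height bins
    m=(P[:,0]>395)&(P[:,0]<690)&(P[:,1]>-110)&(P[:,1]<-5)
    q=P[m&(P[:,2]>12)&(P[:,2]<40)]
    (cx,cy),(w,h),an=cv2.minAreaRect(q[:,:2].astype(np.float32)); print(n,'hi bar(handle)',len(q),cx,cy,w,h,an,np.median(q[:,2]))
    q=P[m&(P[:,2]<12)&(P[:,2]>-3)]
    # top mould plate
    q=P[(P[:,2]>48)&(P[:,2]<60)&(P[:,1]>140)&(P[:,1]<320)&(P[:,0]>420)&(P[:,0]<740)]
    print(n,'mould top',cv2.minAreaRect(q[:,:2].astype(np.float32)),np.median(q[:,2]))
    q=P[(P[:,2]>24)&(P[:,2]<38)&(P[:,1]>-400)&(P[:,1]<-200)&(P[:,0]>360)&(P[:,0]<660)]
    print(n,'tray',cv2.minAreaRect(q[:,:2].astype(np.float32)),np.median(q[:,2]))
    q=P[(P[:,2]>90)&(P[:,2]<101)&(P[:,1]>410)&(P[:,1]<480)&(P[:,0]>480)&(P[:,0]<540)]
    print(n,'vent',cv2.minAreaRect(q[:,:2].astype(np.float32)),np.median(q,0))
    q=P[(P[:,2]>57)&(P[:,2]<66)&(P[:,1]>80)&(P[:,1]<140)&(P[:,0]>420)&(P[:,0]<740)]
    print(n,'fulcrum',cv2.minAreaRect(q[:,:2].astype(np.float32)),np.median(q,0),np.polyfit(q[:,0],q[:,1],1))
```

```text
top hi bar(handle) 365 529.6664428710938 -65.49540710449219 52.56089782714844 234.14341735839844 81.23657989501953 20.22675258407139
top mould top ((581.40478515625, 214.40774536132812), (135.506103515625, 270.4434814453125), 83.84722900390625) 54.18761237575882
top tray ((517.8390502929688, -298.78521728515625), (151.68988037109375, 262.5655822753906), 86.31671142578125) 28.837988341456594
top vent ((508.5274963378906, 443.4855651855469), (42.11275100708008, 41.5558967590332), 87.98743438720703) [508.06503864 443.70563712  94.86831579]
top fulcrum ((572.1995849609375, 117.51036834716797), (46.107505798339844, 270.0987548828125), 88.85694885253906) [562.1684952  110.97211602  59.46125076] [-9.31223823e-02  1.63630292e+02]
side hi bar(handle) 648 532.0994873046875 -51.38071060180664 23.086551666259766 238.13856506347656 80.9690933227539 21.931675169424466
side mould top ((580.3157958984375, 214.146240234375), (140.86000061035156, 270.5189514160156), 83.77519989013672) 55.968629971069845
side tray ((516.0856323242188, -298.6291809082031), (149.99835205078125, 263.4369812011719), 86.49020385742188) 29.665437584877395
side vent ((507.2971496582031, 444.2191467285156), (43.55958938598633, 41.94430160522461), 55.86165237426758) [506.06282066 439.91226213  97.11535481]
side fulcrum ((569.6366577148438, 122.5357894897461), (49.935420989990234, 269.5624084472656), 86.22496795654297) [559.65488049 109.91517132  59.90138342] [-8.63483200e-02  1.58632571e+02]
```

View pics/t0.png

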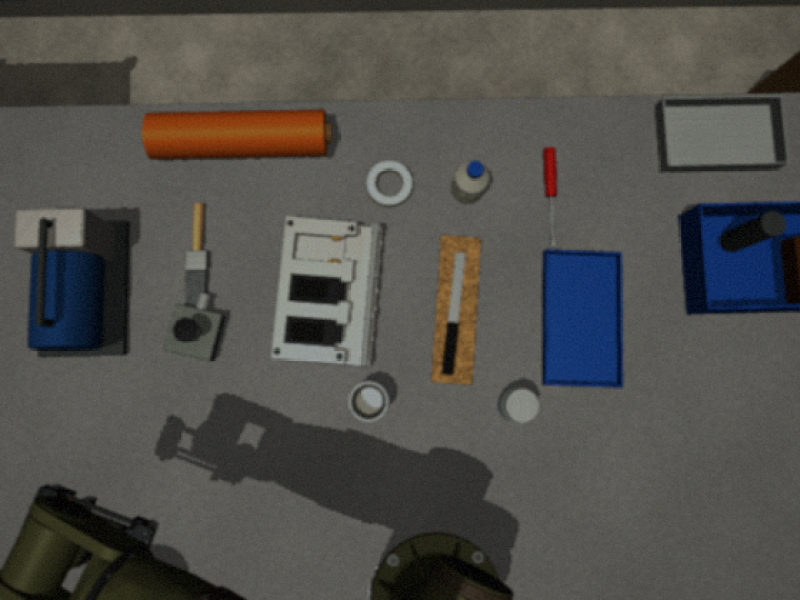

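View pics/s0.png

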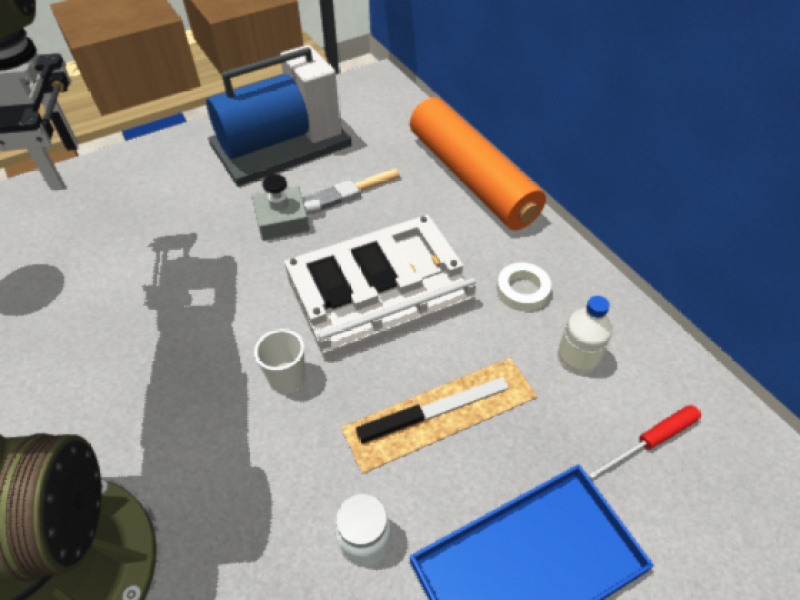

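The top view shows panels at pixels (320,288) and (313,331), so panels 1 and 2 are there. The pocket at (315,248) is empty, so panel 3 is absent. The vent head is at (188,328), the bar lies on its mat at (452,310) with the handle toward the robot, and the tray is at (583,318). The side view agrees. Next I'll refine the mould and bar poses and work out the motions.

```bash
cat >> h.py <<'E'
def tool(): 
    s=st(); return np.array(s['eef_pos']), R.from_euler('xyz',s['eef_rot']).as_matrix(), s
def go(x,y,z,yaw=None):
    """shift in tool axes to world TCP target; yaw = world angle of tool z axis (mod pi); spin about tool x"""
    p,M,s=tool(); d=M.T@(np.array([x,y,z])-p)
    a=np.arctan2(M[1,2],M[0,2]); sp=None
    if yaw is not None:
        dy=(yaw-a+np.pi/2)%np.pi-np.pi/2
        sp=-dy if M[2,0]<0 else dy   # tool x down: spin + about x = world yaw -
    print('shift',d.round(1),'spin',None if sp is None else round(sp,3),'| at',p.round(1),'toolz yaw',round(a,3),'j',np.round(s['joints'],2),'gap',round(s['finger_gap'],1),'F',np.round(s['wrist_force'],1),'t',round(s['clock'],2))
def ortho(c,z,x0,x1,y0,y1,s=2):
    # rows: x decreasing downwards, cols: y decreasing to the right
    K=np.array(c['mtx']);Rc=R.from_euler('xyz',c['orientation']).as_matrix()
    X,Y=np.meshgrid(np.arange(x1,x0,-1/s),np.arange(y1,y0,-1/s),indexing='ij')
    q=(np.stack([X,Y,np.full_like(X,z)],-1)-np.array(c['xyz']))@Rc
    u=K[0,0]*q[...,0]/-q[...,2]+K[0,2]; v=K[1,1]*-q[...,1]/-q[...,2]+K[1,2]
    return cv2.remap(c['pixels'],u.astype(np.float32),v.astype(np.float32),cv2.INTER_CUBIC)[:,:,::-1]
E
python3 - <<'E'
from h import *
go(508,443.5,130)
ims=[]
for n in('top','side'):
    c=dict(np.load(n+'0.npz')); P=cloud(c).reshape(-1,3)
    ims.append(ortho(c,55,425,740,90,290,2))
    # dark panels on ortho z=55
    g=ortho(c,55,425,740,90,290,2).max(2); m=(g<70).astype(np.uint8)
    m=cv2.morphologyEx(m,cv2.MORPH_OPEN,np.ones((9,9)))
    nn,lab,stt,cen=cv2.connectedComponentsWithStats(m)
    for i in range(1,nn):
        if stt[i,4]>4000:
            pts=np.argwhere(lab==i).astype(np.float32); (a,b),wh,an=cv2.minAreaRect(np.stack([740-pts[:,0]/2,290-pts[:,1]/2],1)); print(n,'dark',round(a,1),round(b,1),np.round(wh,1),round(an,1))
    # fulcrum ridge per x bin
    q=P[(P[:,2]>56)&(P[:,2]<66)&(P[:,1]>85)&(P[:,1]<140)&(P[:,0]>430)&(P[:,0]<710)]
    q=q[np.abs(q[:,1]-(162-.092*q[:,0]))<12]
    for k in range(3): f=np.polyfit(q[:,0],q[:,1],1); q=q[np.abs(q[:,1]-np.polyval(f,q[:,0]))<8]
    print(n,'fulc',f,np.polyval(f,[500,580]))
    # bar: dark handle / bright blade on ortho z=22/ z=10
    h=ortho(c,22,395,690,-115,0,2); g=h.max(2); m=cv2.morphologyEx((g<60).astype(np.uint8),cv2.MORPH_OPEN,np.ones((9,9)))
    pts=np.argwhere(m>0).astype(np.float32); print(n,'handle',cv2.minAreaRect(np.stack([690-pts[:,0]/2,0-pts[:,1]/2],1)))
    h=ortho(c,10,395,690,-115,0,2).astype(int); m=((h.max(2)-h.min(2)<25)&(h.max(2)>110)).astype(np.uint8); m=cv2.morphologyEx(m,cv2.MORPH_OPEN,np.ones((13,13)))
    nn,lab,stt,cen=cv2.connectedComponentsWithStats(m)
    for i in range(1,nn):
        if stt[i,4]>3000:
            pts=np.argwhere(lab==i).astype(np.float32); print(n,'blade',cv2.minAreaRect(np.stack([690-pts[:,0]/2,0-pts[:,1]/2],1)))
cv2.imwrite('pics/o1.png',np.hstack(ims)[:600])
E
```

```text
shift [ 86.5  52.1 303.8] spin None | at [207.  509.6 216.5] toolz yaw -0.386 j [ 1.12  0.3   1.52  0.    1.32 -0.07] gap 94.2 F [-0.3 -0.5 -0.7] t 1.6
top dark 580.4 206.1 [106.1  50.4] 83.9
top dark 501.7 214.6 [106.2  48.5] 83.8
top fulc [-1.09825506e-01  1.72299432e+02] [117.38667875 108.60063824]
top handle ((465.47991943359375, -40.887298583984375), (22.63694190979004, 99.35638427734375), 81.67434692382812)
top blade ((585.7032470703125, -59.31321716308594), (19.768251419067383, 136.75967407226562), 81.51839447021484)
side dark 580.0 205.8 [108.1  48.1] 83.7
side dark 499.9 214.6 [107.9  50.4] 83.1
side fulc [-1.08775697e-01  1.69948504e+02] [115.56065582 106.85860008]
side handle ((463.08648681640625, -44.06910705566406), (26.07910919189453, 97.80974578857422), 81.30449676513672)
side blade ((542.75, -16.75), (33.5, 294.5), 90.0)
side blade ((583.885498046875, -58.774131774902344), (21.476581573486328, 137.95643615722656), 81.44816589355469)
side blade ((521.75, -100.0), (29.0, 252.5), 90.0)
```

View pics/o1.png

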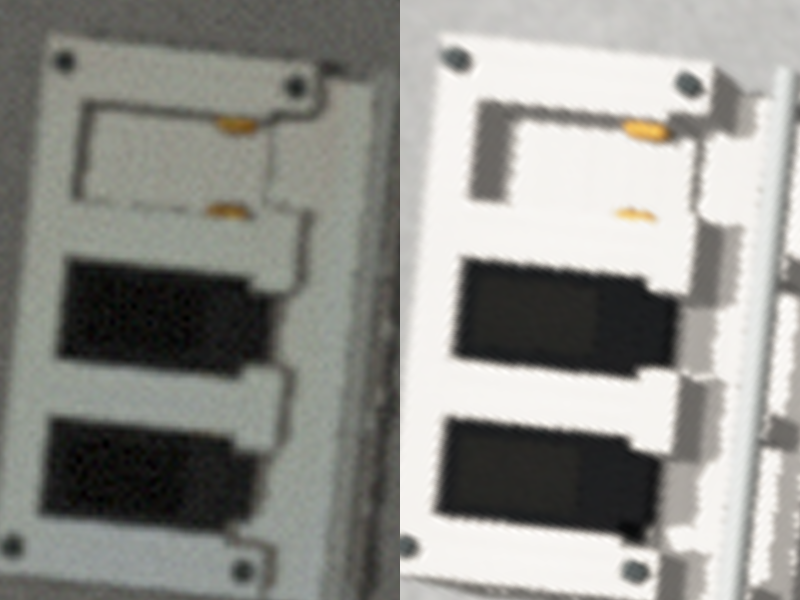

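Mould: origin about (581, 213), yaw -0.108. The fulcrum line and both panels agree with this to 2 mm. The bar's middle is about (534, -52), yaw -0.142. First step is to push the vent plunger.

```bash
python3 -m handwheel '[[[0,5,38],0],[[0,7,38],0],[[5,8,38],0],[[8,8,38],0],[[10,8,38],0],[[12,8,38],0],[[15,8,38],0],[[15,0,38],0],[[0,0,0],0],[[0,0,0],0]]' 255 20; python3 -c "
from h import *
go(508,443.5,110); go(508,443.5,87)"
```

```text
clock: 2.85
eef_pos: [507.7, 443.7, 151.7]
eef_rot: [2.07, 1.571, 1.685]
wrist_force: [0.5, 0.8, 0.0]
finger_gap: 0.7
shift [41.7 -0.1  0.4] spin None | at [507.7 443.7 151.7] toolz yaw -0.386 j [ 0.66  0.63  1.19  0.    1.32 -0.52] gap 0.7 F [0.5 0.8 0. ] t 2.85
shift [64.7 -0.1  0.4] spin None | at [507.7 443.7 151.7] toolz yaw -0.386 j [ 0.66  0.63  1.19  0.    1.32 -0.52] gap 0.7 F [0.5 0.8 0. ] t 2.85
```

```bash
python3 -m handwheel '[[[20,0,0],0],[[15,0,0],0],[[8,0,0],0],[[6,0,0],0],[[6,0,0],0],[[5,0,0],0],[[4,0,0],0],[[1.5,0,0],0],[[0,0,0],0],[[0,0,0],0]]'; python3 -m handwheel '[[[0,0,0],0],[[0,0,0],0],[[0,0,0],0],[[0,0,0],0],[[0,0,0],0],[[0,0,0],0],[[0,0,0],0],[[0,0,0],0],[[0,0,0],0],[[0,0,0],0]]'
```

```text
clock: 4.1
eef_pos: [508.0, 443.5, 87.3]
eef_rot: [1.474, 1.57, 1.089]
wrist_force: [-7.2, -3.7, 12.0]
finger_gap: 0.4
clock: 5.35
eef_pos: [508.1, 443.5, 87.3]
eef_rot: [1.463, 1.57, 1.077]
wrist_force: [-7.1, -4.8, 10.7]
finger_gap: 0.8
```

```bash
python3 -m handwheel '[[[1,0,0],0],[[1,0,0],0],[[0,0,0],0],[[0,0,0],0],[[0,0,0],0],[[0,0,0],0],[[0,0,0],0],[[0,0,0],0],[[0,0,0],0],[[0,0,0],0]]'
python3 - <<'E'
from h import *
c=manip.camera('side');P=cloud(c)
for r in manip.cut_out('vent','side')[:1]:
    p=P[r['region']];print(r['confidence'],np.median(p,0),np.percentile(p[:,2],90))
# bar grasp: bar x=-88 , TCP 8mm below grasp pt: grasp at z=4+9..., tool z along bar
bx,by,yaw=533.6,-52,-0.142
g=np.array([bx,by])-88*np.array([np.cos(yaw),np.sin(yaw)]);print(g)
go(g[0],g[1],120,yaw)
E
```

```text
clock: 6.6
eef_pos: [508.2, 443.6, 87.1]
eef_rot: [1.17, 1.569, 0.784]
wrist_force: [-12.9, -9.2, 25.0]
finger_gap: 0.4
0.7 [565.64210202 107.44400997  59.47995938] 61.9381731392357
[446.48572618 -39.54595257]
shift [ -33.5 -470.8  124.6] spin -0.244 | at [508.2 443.6  87. ] toolz yaw -0.386 j [ 0.66  0.69  1.25  0.    1.2  -0.52] gap 0.7 F [-11.6  -9.8  25.9] t 6.7
```

The plunger bottomed at 87.1 mm TCP height with 25 N and held there for over 1 s. Now for the bar.

```bash
python3 -m handwheel '[[[-30,0,0],0],[[-40,-5,0],0],[[-10,-40,12],0],[[0,-47,13],0],[[0,-47,13],0],[[0,-47,13],0],[[0,-47,13],0],[[0,-47,13],0],[[0,-47,13],0],[[0,-47,13],0]]' 0; python3 -m handwheel '[[[0,-47,13],0],[[0,-47,8],0],[[0,0,0],0.18],[[0,0,0],0.18],[[0,0,0],0.18],[[0,0,0],0.18],[[0,0,0],0.18],[[0,0,0],0.18],[[0,0,0],0.18],[[0,0,0],0.18]]';python3 -m handwheel '[[[0,0,0],0.18],[[0,0,0],0.18],[[0,0,0],0.18],[[0,0,0],0.18],[[0,0,0],0.18],[[0,0,0],0.18],[[0,0,0],0.18],[[0,0,0],0.18],[[0,0,0],0],[[0,0,0],0]]'
python3 - <<'E'
from h import *
for n in('top','side'):
    c=manip.camera(n)
    h=ortho(c,22,395,690,-115,0,2); g=h.max(2); m=cv2.morphologyEx((g<60).astype(np.uint8),cv2.MORPH_OPEN,np.ones((9,9)))
    pts=np.argwhere(m>0).astype(np.float32); print(n,'handle',cv2.minAreaRect(np.stack([690-pts[:,0]/2,0-pts[:,1]/2],1)))
go(446.5,-40,60,-0.142)
cv2.imwrite('pics/s2.png',c['pixels'][:,:,::-1])
E
```

```text
clock: 7.95
eef_pos: [462.8, 56.6, 164.3]
eef_rot: [0.327, 1.569, -0.058]
wrist_force: [1.1, 0.4, 0.1]
finger_gap: 93.5
clock: 9.2
eef_pos: [447.2, -37.0, 164.2]
eef_rot: [1.613, 1.57, -0.219]
wrist_force: [0.5, -0.4, -1.0]
finger_gap: 94.1
clock: 10.45
eef_pos: [447.1, -36.9, 164.1]
eef_rot: [3.036, 1.57, -0.226]
wrist_force: [-0.0, 0.3, 0.0]
finger_gap: 93.7
top handle ((492.25, -57.25), (114.5, 193.5), 90.0)
side handle ((463.681884765625, -43.813507080078125), (26.17436981201172, 97.55371856689453), 81.63410949707031)
shift [104.    3.1   0.2] spin 0.021 | at [447.  -36.9 164. ] toolz yaw 3.02 j [-0.16  0.13  1.86 -0.    1.15  1.53] gap 93.8 F [-0.2 -0.5  0.8] t 10.55
```

View pics/s2.png

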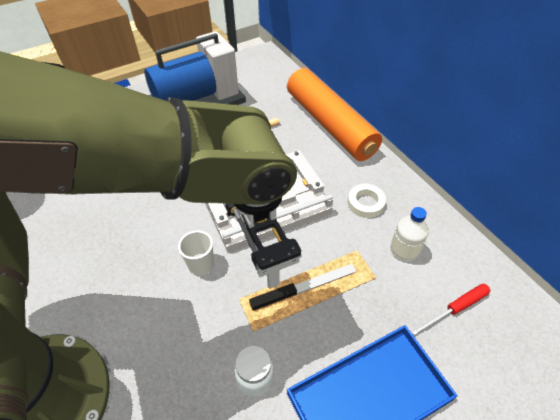

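The bar hasn't moved and the gripper is over the handle at (275,255). I'll descend, grip lightly and lift the handle so the bar pivots about its tip.

```bash
python3 -m handwheel '[[[25,1,0],0.02],[[25,2,0],0],[[25,0,0],0],[[25,0,0],0],[[20,0,0],0],[[15,0,0],0],[[7,0,0],0],[[4,0,0],0],[[0,0,0],0],[[0,0,0],0]]'; python3 -m handwheel '[[[0,0,0],0],[[0,0,0],0],[[0,0,0],0],[[0,0,0],0],[[0,0,0],0],[[0,0,0],0],[[0,0,0],0],[[0,0,0],0],[[0,0,0],0],[[0,0,0],0]]' 255 12; python3 -m handwheel '[[[-15,0,-0.5],0],[[-15,0,-1.5],0],[[-15,0,-2.5],0],[[-15,0,-4],0],[[-13,0,-4.5],0],[[-12,0,-5],0],[[0,0,0],0],[[0,0,0],0],[[0,0,0],0],[[0,0,0],0]]'
python3 - <<'E'
from h import *
c=manip.camera('side')
cv2.imwrite('pics/s3.png',cv2.resize(c['pixels'][120:360,180:460,::-1],(700,600)))
E
```

```text
clock: 11.8
eef_pos: [446.8, -39.9, 18.4]
eef_rot: [3.119, 1.57, -0.166]
wrist_force: [-0.2, 0.8, -0.4]
finger_gap: 93.8
clock: 13.05
eef_pos: [446.6, -39.9, 18.0]
eef_rot: [-2.314, 1.571, 0.683]
wrist_force: [0.5, 0.1, -0.7]
finger_gap: 21.8
clock: 14.3
eef_pos: [464.2, -42.5, 102.7]
eef_rot: [0.032, 1.57, 3.029]
wrist_force: [1.6, 0.2, -2.4]
finger_gap: 22.2
```

View pics/s3.png

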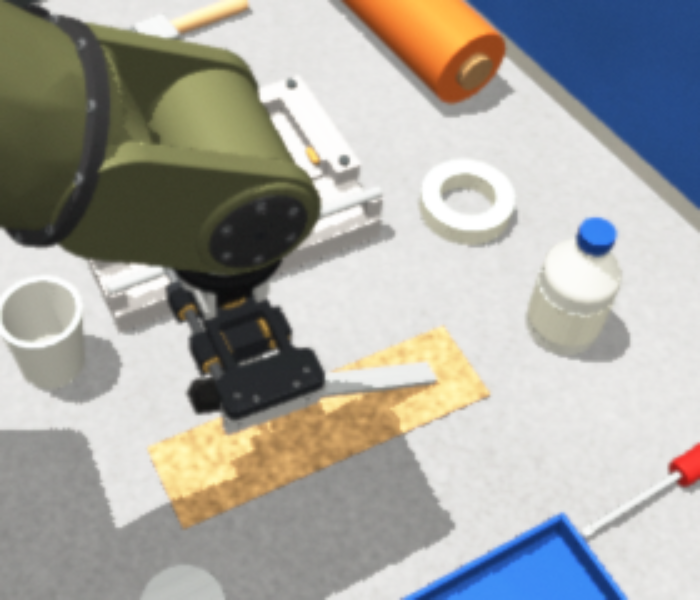

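```bash
cat >> h.py <<'E'
def blade(x0,x1,y0,y1,zmin,axis,n='side',c=None):
    """fit blade points: print heights along axis (unit xy) from TCP"""
    c=c or manip.camera(n); P=cloud(c); p,M,s=tool()
    col=c['pixels'].astype(int); m=(col.max(2)-col.min(2)<28)&(col.max(2)>110)&(P[...,0]>x0)&(P[...,0]<x1)&(P[...,1]>y0)&(P[...,1]<y1)&(P[...,2]>zmin)
    q=P[m]; a=np.array(axis)/np.hypot(*axis); sd=(q[:,:2]-p[:2])@a; lat=(q[:,:2]-p[:2])@np.array([-a[1],a[0]])
    k=np.abs(lat)<16; sd,q,lat=sd[k],q[k],lat[k]
    for lo in range(40,240,20):
        j=(sd>lo)&(sd<lo+20)
        if j.sum()>5: print(lo,j.sum(),np.median(q[j],0).round(1),'lat',np.median(lat[j]).round(1))
    print('max s',sd.max() if len(sd) else None)
E
cat > bl.sh <<'E'
python3 -c "
from h import *
blade(480,690,-120,10,9,(.99,-.142))"
E
python3 -m handwheel '[[[0,0,0],0],[[0,0,0],0],[[0,0,0],0],[[0,0,0],0],[[0,0,0],0],[[0,0,0],0],[[0,0,0],0],[[0,0,0],0],[[0,0,0],0],[[0,0,0],0]]' - 12;bash bl.sh;  python3 -m handwheel '[[[0,0,0],0],[[0,0,0],0],[[0,0,0],0],[[0,0,0],0],[[0,0,0],0],[[0,0,0],0],[[0,0,0],0],[[0,0,0],0],[[0,0,0],0],[[0,0,0],0]]' - 7; bash bl.sh
```

```text
clock: 15.6
eef_pos: [464.4, -42.5, 103.0]
eef_rot: [-1.847, 1.571, 1.151]
wrist_force: [0.9, 0.3, -1.0]
finger_gap: 22.2
60 6 [538.1 -61.1  60.3] lat -8.3
80 70 [553.9 -56.   53.1] lat -0.7
100 77 [573.4 -59.5  44.5] lat -1.2
120 74 [593.2 -61.4  35. ] lat -0.6
140 70 [613.9 -64.1  25.9] lat -0.9
160 67 [633.  -68.2  17.2] lat -1.6
180 17 [645.5 -67.3  11.7] lat 1.2
max s 186.02186167187008
clock: 16.9
eef_pos: [464.4, -42.5, 102.9]
eef_rot: [-0.4, 1.571, 2.598]
wrist_force: [0.8, -0.2, -1.5]
finger_gap: 21.8
60 8 [539.4 -61.2  58.5] lat -8.0
80 69 [553.7 -56.2  53.3] lat -1.2
100 75 [573.8 -58.   43.8] lat -0.2
120 72 [593.1 -61.5  35.7] lat -0.9
140 76 [613.3 -65.3  25.8] lat -1.9
160 65 [633.3 -67.5  16.9] lat -0.8
180 17 [644.8 -70.1  11.6] lat -1.5
max s 185.8190427235504
```

The bar is tilted 0.42 rad with its tip on the mat. It needs about 0.5 rad to clear both the lip and the fulcrum, so I'll raise it a bit more, tighten the grip, lift and turn it.

```bash
python3 -m handwheel '[[[-5,0,-2],0],[[-5,0,-2.5],0],[[-5,0,-3],0],[[-1,0,0],0],[[0,0,0],0],[[0,0,0],0],[[0,0,0],0],[[0,0,0],0],[[0,0,0],0],[[0,0,0],0]]' - 12;python3 -m handwheel '[[[0,0,0],0],[[0,0,0],0],[[0,0,0],0],[[0,0,0],0],[[0,0,0],0],[[0,0,0],0],[[-10,0,0],0],[[-20,0,0],0],[[-30,0,0],0],[[0,0,0],0]]' - 50;bash bl.sh; python3 -m handwheel '[[[-40,0,0],-0.17],[[-20,0,0],-0.17],[[0,0,0],-0.17],[[0,0,0],-0.17],[[0,0,0],-0.17],[[0,0,0],-0.17],[[0,0,0],-0.17],[[0,0,0],-0.17],[[0,0,0],-0.17],[[0,0,0],-0.07]]';python3 -c "
from h import *
go(490,-80,160,1.463)
"
```

```text
clock: 18.2
eef_pos: [471.8, -43.5, 118.9]
eef_rot: [0.6, 1.571, -2.686]
wrist_force: [-1.2, -0.6, -2.8]
finger_gap: 22.0
clock: 19.45
eef_pos: [472.7, -43.7, 180.9]
eef_rot: [3.117, 1.567, -0.169]
wrist_force: [-0.6, -0.2, -2.8]
finger_gap: 21.6
60 48 [541.6 -61.  130.3] lat -7.8
80 85 [560.8 -59.9 120.8] lat -3.7
100 79 [580.9 -60.4 109.7] lat -1.6
120 74 [600.8 -62.   98.3] lat 0.2
140 74 [620.1 -64.9  87. ] lat -0.1
160 64 [639.  -68.1  77.5] lat -1.1
max s 178.31032581782108
clock: 20.75
eef_pos: [471.4, -43.5, 237.5]
eef_rot: [-1.551, 1.569, 3.051]
wrist_force: [0.2, -0.0, -2.2]
finger_gap: 21.3
shift [77.4 22.6 34.2] spin -0.003 | at [471.4 -43.5 237.5] toolz yaw -1.682 j [-0.17  0.11  1.7  -0.    1.33 -0.06] gap 21.3 F [ 0.2 -0.  -2.2] t 20.75
```

```bash
cat >> h.py <<'E'
O=np.array([581.,213.]);ax=np.array([.9942,-.1078]);ay=np.array([.1078,.9942])
def mgo(x,y,z): 
    w=O+x*ax+y*ay; go(w[0],w[1],z,1.463)
def mpos():
    p=tool()[0]; d=p[:2]-O; return np.array([d@ax,d@ay,p[2]]).round(1)
E
python3 -m handwheel '[[[10,0,-6],0],[[10,0,-6],0],[[10,0,0],0],[[10,0,0],0],[[0,0,0],0],[[0,0,0],0],[[0,0,0],0],[[0,0,0],0],[[0,0,0],0],[[0,0,0],0]]';python3 -c "
from h import *
mgo(-81,-255,165);mgo(-81,-230,151);print(mpos())
blade(440,520,40,180,70,ay)
c=manip.camera('top');blade(440,520,40,180,70,ay,c=c)
cv2.imwrite('pics/s4.png',cv2.resize(manip.camera('side')['pixels'][120:330,170:450,::-1],(800,600)))
"
```

```text
clock: 22.0
eef_pos: [473.2, -31.6, 199.0]
eef_rot: [1.56, 1.571, -0.126]
wrist_force: [-0.7, -0.7, -2.8]
finger_gap: 21.7
shift [34.  -0.2  0.2] spin -0.007 | at [473.2 -31.6 199. ] toolz yaw -1.686 j [-0.14  0.15  1.75  0.    1.24 -0.03] gap 21.7 F [-0.7 -0.7 -2.8] t 22.0
shift [ 48.   -0.4 -24.8] spin -0.007 | at [473.2 -31.6 199. ] toolz yaw -1.686 j [-0.14  0.15  1.75  0.    1.24 -0.03] gap 21.7 F [-0.7 -0.7 -2.8] t 22.0
[ -80.8 -254.8  199. ]
60 10 [472.   45.4 147.4] lat 9.5
80 7 [474.4  51.5 144. ] lat 7.5
100 21 [480.3  80.9 127.2] lat 5.1
120 23 [482.6  92.9 120.4] lat 4.0
max s 134.0862466331651
60 19 [482.4  43.7 146. ] lat -1.0
80 48 [483.5  58.4 137.4] lat -0.5
100 41 [486.4  76.  126.8] lat -1.6
120 40 [487.9  97.4 114.6] lat -0.7
140 35 [489.1 119.3 104.1] lat 0.2
160 51 [493.1 137.8  93. ] lat -1.5
max s 178.87746656624392
```

View pics/s4.png

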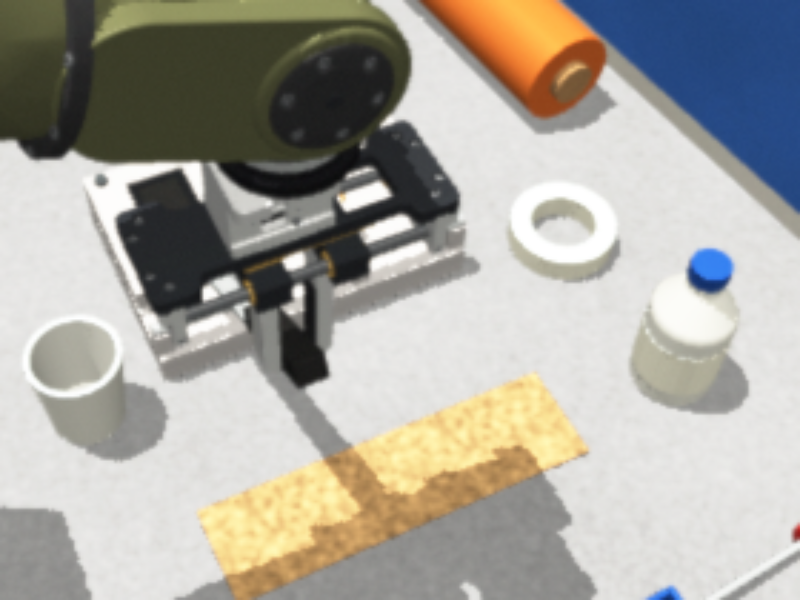

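```bash
python3 -m handwheel '[[[15,0,0],0],[[10,0,0],0],[[9,0,0],0],[[0,0,0],0],[[2.8,0,-5],0],[[2.8,0,-5],0],[[0,0,0],0],[[0,0,0],0],[[0,0,0],0],[[0,0,0],0]]';python3 -m handwheel '[[[2.8,0,-5],0],[[2.8,0,-5],0],[[2.8,0,-5],0],[[0,0,0],0],[[0,0,0],0],[[0,0,0],0],[[0,0,0],0],[[0,0,0],0],[[0,0,0],0],[[0,0,0],0]]';python3 -c "
from h import *
print(mpos())
c=manip.camera('top');blade(440,520,40,180,50,ay,c=c)
"
```

```text
clock: 23.4
eef_pos: [474.3, -21.8, 159.4]
eef_rot: [1.254, 1.571, -0.432]
wrist_force: [0.4, 0.0, -2.4]
finger_gap: 21.8
clock: 24.65
eef_pos: [476.0, -6.8, 151.0]
eef_rot: [1.736, 1.571, 0.05]
wrist_force: [-0.0, -0.2, -3.7]
finger_gap: 21.5
[ -80.7 -229.8  151. ]
60 30 [483.5  65.4  99.1] lat 0.4
80 38 [486.9  80.9  89.9] lat -1.4
100 39 [489.  104.2  79.3] lat -0.6
120 47 [489.4 122.8  65.6] lat 0.4
140 36 [491.2 139.2  56.9] lat 1.1
max s 163.38568307352816
```

The bar is in under lip 1 with no contact force. Next I lower the handle in steps with a softer grip so the bar can pivot.

```bash
python3 -m handwheel '[[[0,0,0],0],[[0,0,0],0],[[6.5,0,3.8],0],[[6.5,0,3.7],0],[[6.7,0,3.3],0],[[6.7,0,3.2],0],[[0,0,0],0],[[0,0,0],0],[[0,0,0],0],[[0,0,0],0]]' - 25;python3 -c "
from h import *
print(mpos())
c=manip.camera('top');blade(440,520,40,180,50,ay,c=c)
"
```

```text
clock: 25.95
eef_pos: [474.4, -20.7, 124.6]
eef_rot: [0.427, 1.571, -1.259]
wrist_force: [0.4, -2.4, 0.3]
finger_gap: 22.0
[ -80.8 -243.8  124.6]
60 33 [483.6  52.2  89.1] lat -1.0
80 53 [484.6  68.   82.9] lat -0.3
100 49 [487.7  88.7  76.6] lat -1.6
120 57 [489.2 109.6  68.7] lat -1.1
140 62 [490.4 128.1  61.4] lat 0.4
160 53 [493.8 147.2  56.3] lat -1.2
max s 180.52061084883917
```

```bash
python3 -m handwheel '[[[7,0,2.5],0],[[7,0,2.5],0],[[7,0,2],0],[[7,0,1.8],0],[[0,0,0],0],[[0,0,0],0],[[0,0,0],0],[[0,0,0],0],[[0,0,0],0],[[0,0,0],0]]';python3 -c "
from h import *
print(mpos())
c=manip.camera('top');blade(440,520,40,180,30,ay,c=c)
P=cloud(c);r=manip.cut_out('panel1','top')[:3]
for k in r: print(k['confidence'],np.percentile(P[k['region']],[5,50,95],axis=0).round(1))
"
```

```text
clock: 27.25
eef_pos: [473.4, -29.3, 96.5]
eef_rot: [-2.344, 1.571, 2.253]
wrist_force: [0.2, 0.4, -1.8]
finger_gap: 21.9
[ -80.9 -252.5   96.5]
60 30 [481.9  46.4  75.3] lat -0.7
80 58 [482.7  59.9  73.8] lat 0.3
100 58 [486.   80.7  70.8] lat -1.0
120 54 [488.6  99.1  67.7] lat -1.2
140 73 [489.6 120.3  64.5] lat -0.2
160 64 [490.8 140.9  61.2] lat 0.7
180 41 [493.8 155.   60.5] lat -0.6
max s 196.2477086966361
0.75 [[557.1 161.9  48.7]
 [579.8 209.9  54.1]
 [603.5 253.3  59.2]]
0.66 [[479.1 172.8  52.5]
 [500.7 218.4  59.1]
 [524.2 263.3  65.7]]
```

```bash
python3 -m handwheel '[[[7,0,1.5],0],[[7,0,1.5],0],[[7,0,1],0],[[7,0,0.5],0],[[0,0,0],0],[[0,0,0],0],[[0,0,0],0],[[0,0,0],0],[[0,0,0],0],[[0,0,0],0]]';python3 -m handwheel '[[[6,0,0],0],[[6,0,0],0],[[0,0,0],0],[[0,0,0],0],[[0,0,0],0],[[0,0,0],0],[[0,0,0],0],[[0,0,0],0],[[0,0,0],0],[[0,0,0],0]]';python3 -c "
from h import *
print(mpos())
c=manip.camera('top');blade(440,520,40,180,20,ay,c=c)
P=cloud(c);r=manip.cut_out('panel1','top')[:3]
for k in r: print(k['confidence'],np.percentile(P[k['region']],[5,50,95],axis=0).round(1))
"
```

```text
clock: 28.6
eef_pos: [472.9, -34.0, 68.6]
eef_rot: [0.308, 1.571, -1.378]
wrist_force: [0.4, -0.9, -1.6]
finger_gap: 21.6
clock: 29.85
eef_pos: [472.9, -33.9, 56.6]
eef_rot: [1.554, 1.571, -0.132]
wrist_force: [0.8, -1.0, -0.2]
finger_gap: 21.8
[ -80.8 -257.1   56.6]
60 17 [480.4  43.4  55.8] lat 0.6
80 56 [483.3  54.3  57.7] lat -0.4
100 55 [486.1  75.3  60.7] lat -1.1
120 59 [488.8  94.1  62.4] lat -1.2
140 70 [489.6 117.5  64.2] lat -0.8
160 93 [487.5 135.9  65.7] lat 3.1
180 83 [490.3 154.6  68.4] lat 3.1
200 14 [485.2 167.7  28.4] lat 9.6
max s 206.82422826259656
0.89 [[479.4 177.4  53.3]
 [501.5 220.3  66.4]
 [524.5 264.1  77.3]]
0.89 [[557.2 159.   47.1]
 [579.9 207.1  54.1]
 [603.1 253.1  59. ]]
0.56 [[751.7  30.9   5.8]
 [790.9  66.9  23.2]
 [830.2 104.7  29.2]]
```

Lip 1 is about 22 mm up. I'll lever slightly further, then pull the bar back, and raise the handle with a light grip so the bar re-tilts over the fulcrum.

```bash
python3 -m handwheel '[[[2,0,0],0],[[2,0,0],0],[[0,0,0],0],[[0,0,0],0],[[0,0,0],0],[[-4,0,0],0],[[-4,0,0],0],[[-4,0,2],0],[[-4,0,3],0],[[0,0,0],0]]';python3 -m handwheel '[[[0,0,7],0],[[0,0,7],0],[[0,0,7],0],[[0,0,0],0],[[-10,0,0],0],[[-10,0,-1],0],[[-10,0,-1],0],[[-10,0,-2],0],[[-10,0,-2],0],[[0,0,0],0]]' - 12;python3 -c "
from h import *
print(mpos(),st()['wrist_force'])
c=manip.camera('top');blade(440,520,40,180,30,ay,c=c)
P=cloud(c);r=manip.cut_out('panel1','top')[:3]
for k in r: print(k['confidence'],np.percentile(P[k['region']],[5,50,95],axis=0).round(1))
"
```

```text
clock: 31.2
eef_pos: [472.4, -39.2, 68.9]
eef_rot: [1.32, 1.57, -0.366]
wrist_force: [-0.6, 0.2, -2.4]
finger_gap: 21.4
clock: 32.45
eef_pos: [471.0, -53.7, 119.4]
eef_rot: [1.451, 1.569, -0.235]
wrist_force: [-0.1, -1.0, -1.9]
finger_gap: 22.0
[ -80.7 -277.   119.4] [-0.14999739 -1.01203125 -1.90650838]
80 14 [481.3  43.1  83.5] lat -0.1
100 57 [484.   54.8  82.3] lat -1.3
120 49 [485.4  75.4  77. ] lat -0.6
140 56 [488.5  95.2  71.6] lat -1.5
160 67 [489.3 117.6  64.9] lat -0.2
180 67 [490.4 136.1  61.2] lat 0.6
200 25 [490.6 150.8  32.2] lat 1.9
max s 221.04814555279802
0.86 [[479.5 172.7  54.6]
 [500.8 217.5  64.8]
 [522.7 260.7  74.8]]
0.68 [[556.6 161.6  48.7]
 [579.8 209.7  54.1]
 [605.  253.   59.2]]
0.16 [[453.3 102.1  25.5]
 [606.3 176.1  51.2]
 [701.5 274.7  59.2]]
```

Panel 1 is propped up. I'll keep raising the handle.

```bash
python3 -m handwheel '[[[-10,0,-3],0],[[-10,0,-3],0],[[-10,0,-4],0],[[-10,0,-5],0],[[-8,0,-5],0],[[0,0,0],0],[[0,0,0],0],[[0,0,0],0],[[0,0,0],0],[[0,0,0],0]]' - 10;python3 -c "
from h import *
print(mpos(),st()['wrist_force'])
c=manip.camera('top');blade(440,520,40,180,30,ay,c=c)
"
```

```text
clock: 33.8
eef_pos: [472.9, -33.9, 166.4]
eef_rot: [-2.16, 1.571, 2.437]
wrist_force: [0.5, 0.9, -1.0]
finger_gap: 21.7
[ -80.9 -257.1  166.4] [ 0.49806687  0.86287183 -0.96189297]
60 15 [479.6  42.8 110.5] lat 1.4
80 36 [483.2  56.5 102.4] lat -0.3
100 37 [486.5  75.5  91.9] lat -1.8
120 34 [488.   93.9  80.4] lat -1.2
140 36 [486.7 117.6  66.8] lat 1.9
160 48 [489.2 134.9  56.4] lat 1.8
180 14 [488.9 156.4  32.8] lat 4.5
max s 206.16137403775772
```

```bash
python3 -m handwheel '[[[0,0,0],0],[[0,0,0],0],[[0,0,0],0],[[-12,0,0],0],[[-13,0,0],0],[[0,20,0],0],[[0,20,0],0],[[0,20,0],0],[[0,20,0],0],[[0,0,0],0]]' - 50;python3 -c "
from h import *
mgo(-.5,-257,171);print(mpos())
c=manip.camera('top');blade(510,610,30,180,65,ay,c=c)
"
```

```text
clock: 35.1
eef_pos: [553.0, -43.3, 192.0]
eef_rot: [1.012, 1.57, -0.674]
wrist_force: [-0.7, 0.4, -3.1]
finger_gap: 21.5
shift [21.  -0.3 -0.8] spin -0.007 | at [553.  -43.3 192. ] toolz yaw -1.686 j [-0.14  0.33  1.54 -0.    1.27 -0.03] gap 21.5 F [-0.7  0.4 -3.1] t 35.1
[  -0.3 -257.8  192. ]
60 16 [560.9  33.3 135. ] lat -0.4
80 48 [563.4  46.1 128.1] lat -0.5
100 42 [566.3  64.9 116.1] lat -2.7
120 40 [567.9  84.2 105.6] lat -2.0
140 40 [571.  107.5  91.1] lat -2.6
160 47 [571.3 123.8  79.9] lat -0.4
max s 176.93928559658863
```

```bash
python3 -m handwheel '[[[10,0,0],0],[[10,0,0],0],[[0,0,0],0],[[3,0,-5],0],[[3,0,-5],0],[[3,0,-5],0],[[3,0,-5],0],[[0,0,0],0],[[0,0,0],0],[[0,0,0],0]]';python3 -m handwheel '[[[2.5,0,-4.5],0],[[2.5,0,-4.5],0],[[0,0,0],0],[[0,0,0],0],[[0,0,0],0],[[0,0,0],0],[[0,0,0],0],[[0,0,0],0],[[0,0,0],0],[[0,0,0],0]]';python3 -c "
from h import *
print(mpos())
c=manip.camera('top');blade(510,610,30,180,45,ay,c=c)
"
```

```text
clock: 36.4
eef_pos: [554.7, -23.4, 159.6]
eef_rot: [1.49, 1.571, -0.196]
wrist_force: [0.8, -0.2, -2.4]
finger_gap: 21.6
clock: 37.65
eef_pos: [555.7, -14.3, 154.6]
eef_rot: [1.175, 1.571, -0.511]
wrist_force: [0.6, -0.6, -2.0]
finger_gap: 21.8
[  -0.6 -228.7  154.6]
60 36 [565.   56.9 100.8] lat -1.6
80 47 [565.8  73.9  91. ] lat -0.0
100 41 [568.3  94.8  77.8] lat -0.6
120 59 [568.8 113.7  63.6] lat 0.7
140 45 [572.  135.2  54. ] lat 0.0
160 10 [574.  146.1  47.9] lat -0.9
max s 164.9867301509225
```

```bash
python3 -m handwheel '[[[0,0,0],0],[[0,0,0],0],[[7,0,4],0],[[7,0,4],0],[[7,0,3.5],0],[[7,0,3.2],0],[[0,0,0],0],[[0,0,0],0],[[0,0,0],0],[[0,0,0],0]]' - 25;python3 -m handwheel '[[[7,0,2.5],0],[[7,0,2.5],0],[[7,0,2],0],[[7,0,1.8],0],[[7,0,1.5],0],[[7,0,1.5],0],[[0,0,0],0],[[0,0,0],0],[[0,0,0],0],[[0,0,0],0]]';python3 -c "
from h import *
print(mpos(),st()['wrist_force'])
c=manip.camera('top');blade(510,610,30,180,35,ay,c=c)
P=cloud(c);r=manip.cut_out('panel1','top')[:2]
for k in r: print(k['confidence'],np.percentile(P[k['region']],[5,50,95],axis=0).round(1))
"
```

```text
clock: 38.95
eef_pos: [554.0, -28.9, 126.6]
eef_rot: [0.295, 1.571, -1.391]
wrist_force: [1.0, -2.8, -0.1]
finger_gap: 21.7
clock: 40.2
eef_pos: [552.6, -40.5, 84.6]
eef_rot: [-2.358, 1.571, 2.239]
wrist_force: [0.8, 0.4, -2.2]
finger_gap: 21.5
[  -0.9 -255.1   84.6] [ 0.82589101  0.44783416 -2.19692737]
60 25 [559.2  33.9  70.7] lat 1.5
80 59 [564.2  49.4  69.7] lat -2.1
100 55 [564.8  68.3  68.7] lat 0.0
120 58 [568.6  88.1  67.2] lat -1.9
140 72 [569.  109.6  63.7] lat -0.2
160 56 [572.5 128.2  63.5] lat -1.7
180 55 [574.3 148.   62.2] lat -1.1
max s 198.706199302783
0.85 [[480.6 175.2  53.7]
 [501.7 220.5  64. ]
 [523.6 261.6  74.9]]
0.75 [[557.2 168.5  53.3]
 [579.1 214.3  63.8]
 [602.6 257.8  74.5]]
```

```bash
python3 -m handwheel '[[[7,0,0.8],0],[[7,0,0.5],0],[[7,0,0.5],0],[[6,0,0],0],[[4,0,0],0],[[0,0,0],0],[[0,0,0],0],[[0,0,0],0],[[0,0,0],0],[[0,0,0],0]]';python3 -c "
from h import *
print(mpos(),st()['wrist_force'])
c=manip.camera('top')
P=cloud(c);r=manip.cut_out('panel1','top')[:2]
for k in r: print(k['confidence'],np.percentile(P[k['region']],[5,50,95],axis=0).round(1))
"; python3 -m handwheel '[[[-4,0,0],0],[[-4,0,0],0],[[-4,0,2],0],[[-4,0,3],0],[[0,0,7],0],[[0,0,10],0],[[0,0,10],0],[[0,0,10],0],[[0,0,0],0],[[0,0,0],0]]';python3 -c "
from h import *
print(mpos(),st()['wrist_force'])
c=manip.camera('top');blade(510,610,0,180,35,ay,c=c)
P=cloud(c);r=manip.cut_out('panel1','top')[:2]
for k in r: print(k['confidence'],np.percentile(P[k['region']],[5,50,95],axis=0).round(1))
"
```

```text
clock: 41.55
eef_pos: [552.5, -42.4, 53.6]
eef_rot: [1.467, 1.571, -0.219]
wrist_force: [0.3, 1.0, -0.8]
finger_gap: 21.9
[  -0.8 -257.    53.6] [ 0.27774895  1.02704977 -0.83130238]
0.96 [[478.2 172.7  51.8]
 [500.7 217.7  64. ]
 [524.4 263.6  74.6]]
0.94 [[556.1 166.4  54.1]
 [578.2 211.5  66.7]
 [601.7 255.3  79.7]]
clock: 42.9
eef_pos: [547.6, -84.1, 69.5]
eef_rot: [-2.142, 1.571, 2.455]
wrist_force: [-0.3, 0.6, -2.8]
finger_gap: 21.7
[  -1.2 -298.9   69.5] [-0.32723289  0.58688408 -2.80104409]
80 44 [558.7   7.1  63.8] lat -1.0
100 53 [559.5  25.7  64.4] lat -0.5
120 56 [562.1  44.4  65.3] lat -0.1
140 56 [565.6  65.4  65.5] lat -1.8
160 57 [566.1  84.3  66.7] lat -0.3
180 68 [569.3 107.9  67. ] lat -1.3
200 35 [569.3 118.7  67.7] lat 0.3
max s 209.65483753429183
0.64 [[479.3 172.5  53.9]
 [501.2 218.1  64.6]
 [524.3 263.4  74.8]]
0.57 [[556.5 166.2  53.5]
 [578.1 211.4  64.5]
 [602.7 255.2  75.1]]
```

Both panels are now propped loose and the bar is level in the grip, so it can go back on the mat. I'll compute the mat pose.

```bash
python3 -m handwheel '[[[-20,0,10],0],[[-30,0,10],0],[[-30,0,10],0],[[-20,0,0],0],[[0,0,0],0.17],[[0,0,0],0.17],[[0,0,0],0.17],[[0,0,0],0.17],[[0,0,0],0.17],[[0,0,0],0.17]]' - 50
python3 - <<'E'
from h import *
for n in('top','side'):
    c=dict(np.load(n+'0.npz')); h=cv2.cvtColor(ortho(c,4,370,720,-140,30,2),cv2.COLOR_BGR2HSV)
    m=cv2.morphologyEx(((h[...,0]>8)&(h[...,0]<28)&(h[...,1]>70)).astype(np.uint8),cv2.MORPH_OPEN,np.ones((9,9)))
    pts=np.argwhere(m>0).astype(np.float32); print(n,'mat',cv2.minAreaRect(np.stack([720-pts[:,0]/2,30-pts[:,1]/2],1)))
E
```

```text
clock: 44.25
eef_pos: [544.1, -113.6, 169.5]
eef_rot: [-0.832, 1.57, 2.741]
wrist_force: [0.3, 0.2, -1.8]
finger_gap: 21.5
top mat ((543.103271484375, -57.60496520996094), (82.39997863769531, 291.6118469238281), 84.12480926513672)
side mat ((542.0181884765625, -56.91989517211914), (80.75521850585938, 289.9542541503906), 83.97933959960938)
```

```bash
python3 -m handwheel '[[[0,0,0],0.17],[[0,0,0],0.17],[[0,0,0],0.17],[[0,0,0],0.05],[[0,0,0],0],[[0,0,0],0],[[0,0,0],0],[[0,0,0],0],[[0,0,0],0],[[0,0,0],0]]';python3 -c "
from h import *
go(455,-48,120,-.104)"
```

```text
clock: 45.5
eef_pos: [544.2, -113.9, 169.5]
eef_rot: [0.988, 1.571, -2.278]
wrist_force: [-0.6, 0.4, -2.4]
finger_gap: 21.3
shift [ 49.5 -54.4  96.7] spin -0.02 | at [ 544.2 -113.9  169.5] toolz yaw 3.017 j [-0.27  0.35  1.56 -0.    1.23  1.42] gap 21.3 F [-0.6  0.4 -2.4] t 45.5
```

```bash
python3 -m handwheel '[[[0,-11,24],-0.02],[[0,-11,24],0],[[0,-11,24],0],[[0,-11,24],0],[[0,-10,0],0],[[0,0,0],0],[[25,0,0],0],[[25,0,0],0],[[0,0,0],0],[[0,0,0],0]]';python3 -m handwheel '[[[25,0,0],0],[[25,0,0],0],[[20,0,0],0],[[15,0,0],0],[[5,0,0],0],[[0,0,0],0],[[0,0,0],0],[[0,0,0],0],[[0,0,0],0],[[0,0,0],0]]';python3 -c "
from h import *
go(455,-48,20,-.104)
for n in ('top','side'):blade(480,690,-140,30,-5,(.9946,-.104),c=manip.camera(n))"
```

```text
clock: 46.75
eef_pos: [455.3, -50.0, 120.4]
eef_rot: [3.031, 1.57, -0.215]
wrist_force: [0.5, 0.2, -1.8]
finger_gap: 21.3
clock: 48.0
eef_pos: [454.6, -49.8, 29.7]
eef_rot: [2.874, 1.571, -0.371]
wrist_force: [-0.4, -0.3, -1.7]
finger_gap: 21.3
shift [ 9.7 -1.8 -0.2] spin -0.0 | at [454.6 -49.8  29.7] toolz yaw 3.037 j [-0.19  0.36  1.94 -0.    0.84  1.49] gap 21.3 F [-0.4 -0.3 -1.7] t 48.0
80 17 [546.4 -52.4  23.7] lat 6.8
100 34 [567.6 -58.9  25. ] lat 2.5
120 52 [584.  -63.7  24.7] lat -0.4
140 49 [603.3 -65.6  25.6] lat -0.3
160 54 [623.2 -66.9  27.4] lat 0.4
180 52 [642.4 -69.9  28.1] lat -0.2
200 26 [659.5 -71.9  27.4] lat -0.9
max s 211.9786742157835
60 38 [529.  -58.2  25.2] lat -0.3
80 90 [544.3 -59.3  25.1] lat 0.0
100 88 [564.1 -61.   26.1] lat -0.1
120 91 [584.7 -63.   26.5] lat 0.2
140 81 [604.3 -65.2  27.4] lat 0.4
160 85 [623.9 -67.3  28.3] lat 0.5
180 84 [643.8 -70.   29. ] lat -0.3
200 34 [657.5 -69.   30. ] lat 2.1
220 10 [689.2 -82.4   0.9] lat -8.0
max s 237.91167113451533
```

```bash
python3 -m handwheel '[[[0,0,0],0],[[0,0,0],0],[[4,0,0],0],[[3,0,0],0],[[2,0,0],0],[[2,0,0],0],[[0,0,0],0],[[0,0,0],0],[[0,0,0],0],[[0,0,0],0]]' - 10;python3 -m handwheel '[[[0,0,0],0],[[0,0,0],0],[[0,0,0],0],[[0,0,0],0],[[0,0,0],0],[[-10,0,0],0],[[-30,0,0],0],[[-40,0,0],0],[[-40,0,0],0],[[0,0,0],0]]' 0;python3 - <<'E'
from h import *
# release checks: bar + panels
for n in('top','side'):
    c=manip.camera(n); P=cloud(c)
    for t in('bar','panel1'):
        for r in manip.cut_out(t,n)[:2]:
            p=P[r['region']]; print(n,t,round(r['confidence'],2),np.percentile(p,[3,50,97],axis=0).round(0).tolist())
cv2.imwrite('pics/s5.png',cv2.resize(c['pixels'][120:330,170:450,::-1],(800,600)))
E
```

```text
clock: 49.35
eef_pos: [454.8, -49.8, 18.8]
eef_rot: [3.053, 1.57, -0.192]
wrist_force: [-0.2, 0.4, 5.5]
finger_gap: 21.9
clock: 50.6
eef_pos: [455.9, -50.0, 141.7]
eef_rot: [3.057, 1.565, -0.189]
wrist_force: [-0.2, -0.1, -0.5]
finger_gap: 93.9
top panel1 0.87 [[478.0, 170.0, 52.0], [501.0, 220.0, 65.0], [525.0, 264.0, 76.0]]
top panel1 0.62 [[556.0, 163.0, 53.0], [580.0, 211.0, 64.0], [605.0, 258.0, 76.0]]
side bar 0.66 [[426.0, -78.0, 6.0], [527.0, -60.0, 12.0], [651.0, -41.0, 25.0]]
```

View pics/s5.png

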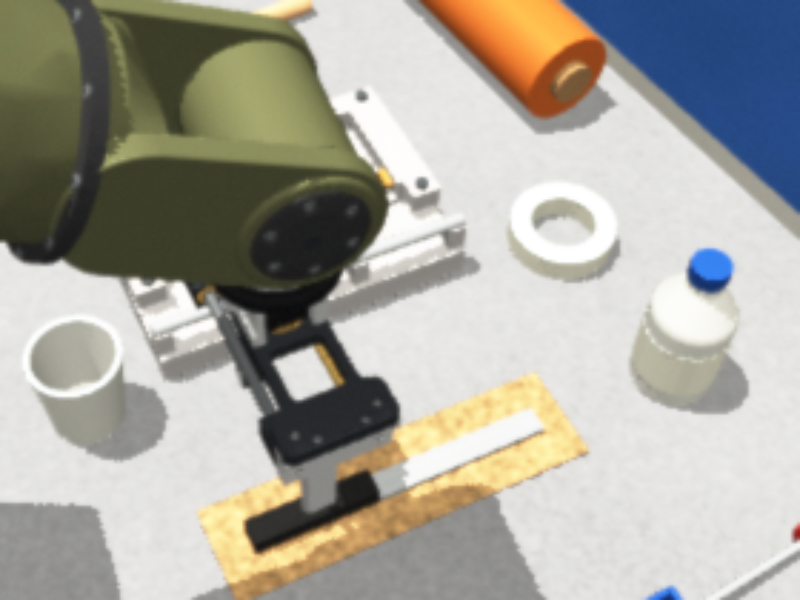

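The bar lies flat on the mat, running from (250,530) to (545,420). Next I go over panel 1 with the gripper partly open.

```bash
python3 -m handwheel '[[[-20,0,0],-0.17],[[0,0,0],-0.17],[[0,0,0],-0.17],[[0,0,0],-0.17],[[0,0,0],-0.17],[[0,0,0],-0.17],[[0,0,0],-0.17],[[0,0,0],-0.17],[[0,0,0],-0.17],[[0,0,0],-0.04]]' 81 30; python3 -c "
from h import *
mgo(-80,-37,120)"
```

```text
clock: 52.15
eef_pos: [454.4, -49.7, 157.8]
eef_rot: [-1.642, 1.569, 2.969]
wrist_force: [-0.4, 0.1, 0.6]
finger_gap: 63.9
shift [  37.8   19.1 -237.7] spin 0.006 | at [454.4 -49.7 157.8] toolz yaw -1.673 j [-0.19  0.16  1.84 -0.    1.14 -0.09] gap 63.9 F [-0.4  0.1  0.6] t 52.15
```

```bash
python3 -m handwheel '[[[0,3,-30],0.006],[[0,3,-30],0],[[0,3,-30],0],[[0,3,-30],0],[[0,3,-30],0],[[0,3,-30],0],[[0,1,-30],0],[[10,0,-27],0],[[15,0,0],0],[[12,0,0],0]]'; python3 -c "
from h import *
mgo(-80,-37,68)
c=manip.camera('side')
go(497.5,184.8,68)
cv2.imwrite('pics/s6.png',cv2.resize(c['pixels'][120:300,150:390,::-1],(800,600)))"
```

```text
clock: 53.4
eef_pos: [499.1, 183.1, 120.0]
eef_rot: [-1.102, 1.569, -2.784]
wrist_force: [0.2, 0.5, 0.1]
finger_gap: 63.9
shift [52.  -1.7 -1.6] spin -0.003 | at [499.1 183.1 120. ] toolz yaw -1.682 j [ 0.28  0.36  1.68 -0.    1.1   0.39] gap 63.9 F [0.2 0.5 0.1] t 53.4
shift [50.7 -1.1 -2.1] spin None | at [498.6 182.7 118.7] toolz yaw -1.682 j [ 0.28  0.36  1.68 -0.    1.1   0.39] gap 64.2 F [-0.4 -0.9 -2.1] t 53.45
```

View pics/s6.png

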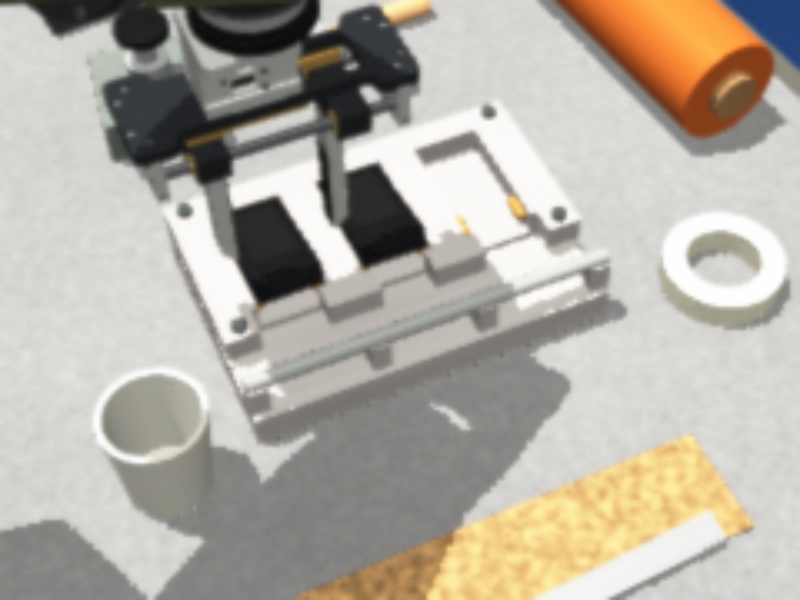

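Panels 1 and 2 are both propped on their catches, at (275,250) and (375,215), and the fingers straddle panel 1. I'll descend, grip and lift.

```bash
python3 -m handwheel '[[[15,-1,-1],0],[[15,-1,-1],0],[[12,0,0],0],[[6,0,0],0],[[3,0,0],0],[[1,0,0],0],[[0,0,0],0],[[0,0,0],0],[[0,0,0],0],[[0,0,0],0]]';python3 -m handwheel '[[[0,0,0],0],[[0,0,0],0],[[0,0,0],0],[[0,0,0],0],[[0,0,0],0],[[0,0,0],0],[[0,0,0],0],[[0,0,0],0],[[0,0,0],0],[[0,0,0],0]]' 255 30;python3 -m handwheel '[[[-3,0,0],0],[[-5,0,0],0],[[-8,0,0],0],[[-10,0,0],0],[[-15,0,0],0],[[-20,0,0],0],[[-25,0,0],0],[[-15,0,0],0],[[0,0,0],0],[[0,0,0],0]]'; python3 -c "
from h import *
c=manip.camera('side')
P=cloud(c)
for r in manip.cut_out('panel1','side')[:2]: print(r['confidence'],np.percentile(P[r['region']],[3,50,97],axis=0).round(0).tolist())
go(460.1,-327.1,170,1.508)
cv2.imwrite('pics/s7.png',cv2.resize(c['pixels'][80:290,130:410,::-1],(800,600)))"
```

```text
clock: 54.7
eef_pos: [497.8, 185.9, 69.6]
eef_rot: [1.784, 1.571, 0.102]
wrist_force: [0.2, 0.7, -0.3]
finger_gap: 64.1
clock: 55.95
eef_pos: [497.8, 185.9, 69.6]
eef_rot: [1.599, 1.571, -0.082]
wrist_force: [1.5, -0.0, -0.1]
finger_gap: 49.9
clock: 57.2
eef_pos: [497.4, 185.8, 169.8]
eef_rot: [-1.174, 1.57, -2.856]
wrist_force: [-0.2, -0.6, -1.8]
finger_gap: 49.5
0.84 [[551.0, 159.0, 55.0], [575.0, 203.0, 66.0], [603.0, 257.0, 77.0]]
0.75 [[476.0, 167.0, 157.0], [502.0, 200.0, 169.0], [523.0, 258.0, 177.0]]
shift [ -0.   19.7 513.9] spin -0.048 | at [497.5 185.8 169.7] toolz yaw -1.682 j [ 0.29  0.3   1.63 -0.    1.21  0.4 ] gap 49.8 F [ 0.7  0.4 -0.9] t 57.3
```

View pics/s7.png

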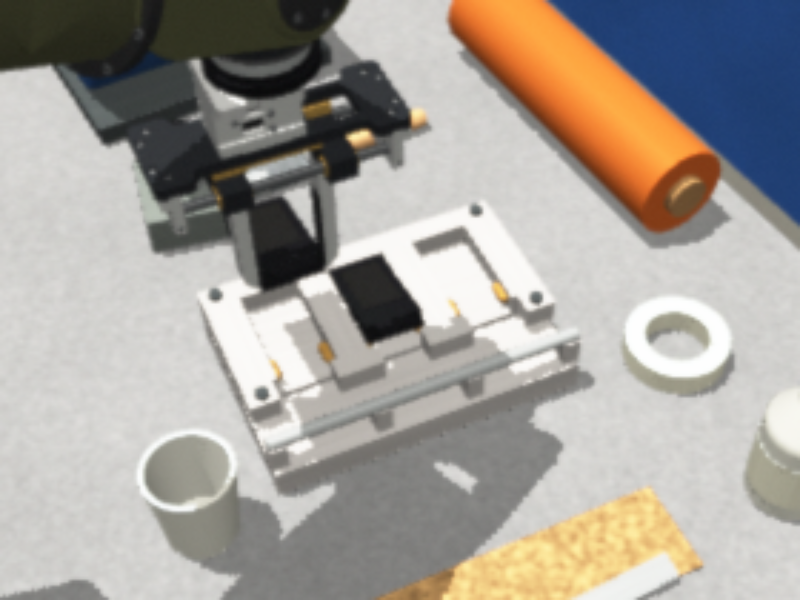

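Panel 1 is held and clear of its pocket at (280,245). I'll carry it to the tray.

```bash
python3 -m handwheel '[[[0,0,20],-0.024],[[0,2,35],-0.024],[[0,2,38],0],[[0,2,38],0],[[0,2,38],0],[[0,2,38],0],[[0,2,38],0],[[0,2,38],0],[[0,2,38],0],[[0,2,38],0]]';python3 -m handwheel '[[[0,2,38],0],[[0,2,38],0],[[0,0,38],0],[[0,0,25],0],[[0,0,10],0],[[0,0,0],0],[[0,0,0],0],[[0,0,0],0],[[0,0,0],0],[[0,0,0],0]]';python3 -c "
from h import *
go(460.1,-327.1,50,1.508)"
```

```text
clock: 58.55
eef_pos: [491.0, -174.6, 170.0]
eef_rot: [-1.935, 1.57, 2.714]
wrist_force: [0.2, 0.3, -0.2]
finger_gap: 49.7
clock: 59.8
eef_pos: [486.1, -322.2, 170.6]
eef_rot: [1.022, 1.571, -0.612]
wrist_force: [-0.3, 0.2, -1.6]
finger_gap: 49.6
shift [120.6 -25.6   6.5] spin 0.0 | at [ 486.1 -322.2  170.6] toolz yaw -1.634 j [-0.65  0.41  1.48  0.    1.25 -0.59] gap 49.6 F [-0.3  0.2 -1.6] t 59.8
```

```bash
python3 -m handwheel '[[[0,-13,3],0],[[10,-12.6,3.5],0],[[25,0,0],0],[[25,0,0],0],[[25,0,0],0],[[20,0,0],0],[[15,0,0],0],[[0,0,0],0],[[0,0,0],0],[[0,0,0],0]]';python3 -m handwheel '[[[0,0,0],0],[[0,0,0],0],[[0,0,0],0],[[5,0,0],0],[[5,0,0],0],[[5,0,0],0],[[4,0,0],0],[[4,0,0],0],[[0,0,0],0],[[0,0,0],0]]' - 8;python3 -m handwheel '[[[2,0,0],0],[[2,0,0],0],[[0,0,0],0],[[0,0,0],0],[[0,0,0],0],[[0,0,0],0],[[0,0,0],0],[[0,0,0],0],[[0,0,0],0],[[0,0,0],0]]'; python3 -c "
from h import *
go(460,-327,22)
c=manip.camera('side');P=cloud(c)
for r in manip.cut_out('panel1','side')[:2]: print(r['confidence'],np.percentile(P[r['region']],[3,50,97],axis=0).round(0).tolist())
cv2.imwrite('pics/s8.png',cv2.resize(c['pixels'][210:420,230:510,::-1],(800,600)))"
```

```text
clock: 61.05
eef_pos: [460.3, -327.5, 51.3]
eef_rot: [0.938, 1.569, -0.696]
wrist_force: [-0.2, 0.3, 0.2]
finger_gap: 49.9
clock: 62.3
eef_pos: [459.9, -327.1, 27.5]
eef_rot: [-2.354, 1.57, 2.296]
wrist_force: [0.2, -0.1, -1.8]
finger_gap: 50.0
clock: 63.55
eef_pos: [460.0, -327.3, 23.6]
eef_rot: [1.196, 1.571, -0.438]
wrist_force: [0.4, -0.0, -0.7]
finger_gap: 49.4
shift [ 1.6 -0.1 -0.3] spin None | at [ 460.  -327.3   23.6] toolz yaw -1.634 j [-0.68  0.56  1.64  0.    0.94 -0.62] gap 49.4 F [ 0.4 -0.  -0.7] t 63.55
0.71 [[552.0, 160.0, 55.0], [575.0, 204.0, 67.0], [602.0, 257.0, 76.0]]
```

View pics/s8.png

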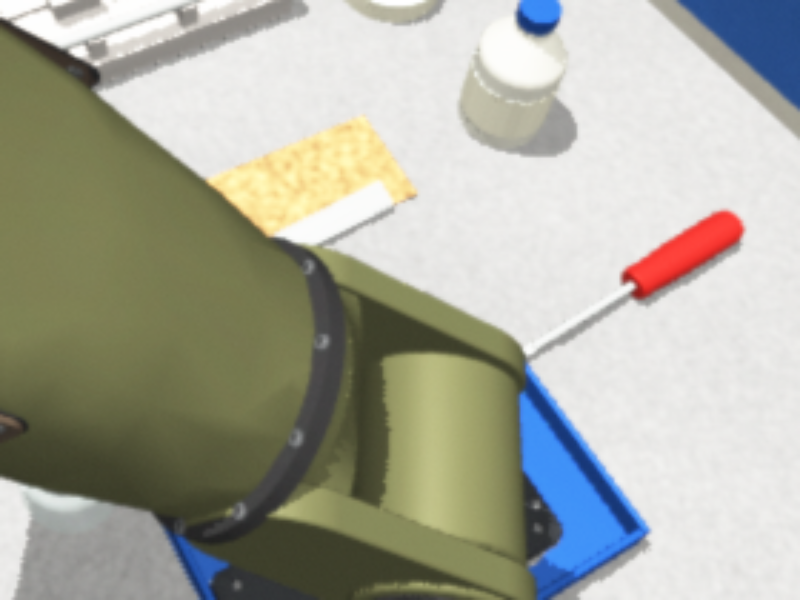

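The arm hides the panel. The bar looks a little shifted on its mat, with its tip at (385,190), so I'll check that later. Releasing now.

```bash
python3 -m handwheel '[[[1,0,0],0],[[1,0,0],0],[[0,0,0],0],[[0,0,0],0],[[0,0,0],0],[[0,0,0],0],[[0,0,0],0],[[0,0,0],0],[[0,0,0],0],[[0,0,0],0]]';python3 -m handwheel '[[[0,0,0],0],[[0,0,0],0],[[0,0,0],0],[[0,0,0],0],[[0,0,0],0],[[-10,0,0],0],[[-30,0,0],0],[[-40,0,0],0],[[-40,0,0],0],[[-30,0,0],0]]' 81 30;python3 -m handwheel '[[[0,2,-38],0],[[0,2,-38],0],[[0,2,-38],0],[[0,2,-38],0],[[0,2,-38],0],[[0,2,-38],0],[[0,2,-38],0],[[0,2,-38],0],[[0,0,-38],0],[[0,0,0],0]]'
python3 - <<'E'
from h import *
mgo(0,-37,120)
for n in('top','side'):
    c=manip.camera(n);P=cloud(c)
    for t in('panel1','bar'):
        for r in manip.cut_out(t,n)[:2]: print(n,t,round(r['confidence'],2),np.percentile(P[r['region']],[3,50,97],axis=0).round(0).tolist())
cv2.imwrite('pics/s9.png',c['pixels'][:,:,::-1])
E
```

```text
clock: 64.9
eef_pos: [460.0, -327.5, 22.3]
eef_rot: [0.337, 1.57, -1.296]
wrist_force: [-3.7, 1.1, 9.6]
finger_gap: 49.9
clock: 66.15
eef_pos: [460.2, -327.4, 174.2]
eef_rot: [0.944, 1.569, -0.689]
wrist_force: [1.1, -0.8, -0.0]
finger_gap: 64.5
clock: 67.4
eef_pos: [497.5, 14.9, 172.3]
eef_rot: [1.762, 1.57, 0.131]
wrist_force: [0.6, -0.9, -0.2]
finger_gap: 63.9
shift [  52.3   69.6 -165.8] spin 0.048 | at [497.5  14.9 172.3] toolz yaw -1.631 j [-0.04  0.23  1.72  0.    1.19  0.02] gap 63.9 F [ 0.6 -0.9 -0.2] t 67.4
top panel1 0.88 [[554.0, 163.0, 51.0], [579.0, 212.0, 64.0], [605.0, 259.0, 76.0]]
top panel1 0.84 [[439.0, -341.0, 9.0], [463.0, -289.0, 24.0], [488.0, -244.0, 30.0]]
top bar 0.7 [[496.0, -111.0, -1.0], [621.0, -100.0, 11.0], [654.0, -88.0, 23.0]]
side panel1 0.81 [[437.0, -320.0, 7.0], [462.0, -281.0, 26.0], [487.0, -245.0, 28.0]]
side panel1 0.24 [[420.0, -108.0, 5.0], [525.0, -97.0, 14.0], [650.0, -86.0, 25.0]]
side bar 0.9 [[421.0, -108.0, 7.0], [523.0, -97.0, 15.0], [650.0, -86.0, 25.0]]
```

View pics/s9.png

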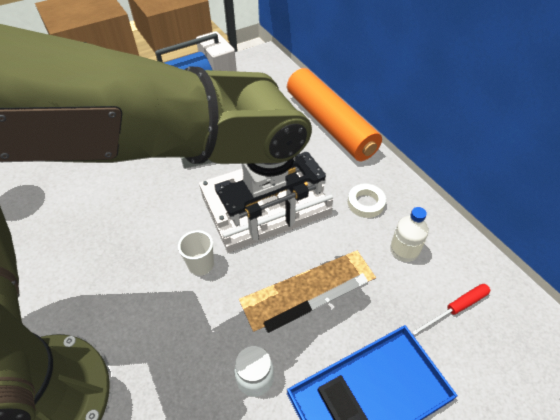

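Panel 1 is flat in the tray at (345,395). The bar was knocked to y≈-97, the edge of the mat, so I'll fix it after panel 2.

```bash
python3 -m handwheel '[[[0,15,-30],0.048],[[0,15,-30],0],[[0,15,-30],0],[[0,15,-30],0],[[10,4,-30],0],[[20,0,-6],0],[[22,0,0],0],[[0,0,0],0],[[0,0,0],0],[[0,0,0],0]]'; python3 -c "
from h import *
mgo(0,-37,69.3)"
```

```text
clock: 68.95
eef_pos: [577.5, 161.7, 120.6]
eef_rot: [1.881, 1.569, 0.199]
wrist_force: [-0.0, 0.5, 0.5]
finger_gap: 64.1
shift [ 51.3  -2.1 -14.4] spin -0.004 | at [577.5 161.7 120.6] toolz yaw -1.682 j [ 0.21  0.5   1.48 -0.    1.17  0.32] gap 64.1 F [-0.   0.5  0.5] t 68.95
```

```bash
python3 -m handwheel '[[[0,-2,-14],0],[[15,0,0],0],[[15,0,0],0],[[12,0,0],0],[[6,0,0],0],[[3,0,0],0],[[0,0,0],0],[[0,0,0],0],[[0,0,0],0],[[0,0,0],0]]';python3 -m handwheel '[[[0,0,0],0],[[0,0,0],0],[[0,0,0],0],[[0,0,0],0],[[0,0,0],0],[[0,0,0],0],[[0,0,0],0],[[0,0,0],0],[[0,0,0],0],[[0,0,0],0]]' 255 30;python3 -m handwheel '[[[-3,0,0],0],[[-5,0,0],0],[[-8,0,0],0],[[-10,0,0],0],[[-15,0,0],0],[[-20,0,0],0],[[-25,0,0],0],[[-15,0,0],0],[[0,0,0],0],[[0,0,0],0]]'; python3 -c "
from h import *
c=manip.camera('side')
P=cloud(c)
for r in manip.cut_out('panel1','side')[:2]: print(r['confidence'],np.percentile(P[r['region']],[3,50,97],axis=0).round(0).tolist())
go(569.9,-334.1,170,1.508)"
```

```text
clock: 70.2
eef_pos: [576.6, 176.0, 68.7]
eef_rot: [1.981, 1.571, 0.299]
wrist_force: [-0.1, 0.2, -0.0]
finger_gap: 64.2
clock: 71.45
eef_pos: [576.6, 176.0, 68.5]
eef_rot: [-0.706, 1.571, -2.388]
wrist_force: [-0.3, 0.4, -0.3]
finger_gap: 49.6
clock: 72.7
eef_pos: [576.3, 175.9, 168.7]
eef_rot: [-1.202, 1.57, -2.884]
wrist_force: [-0.1, 1.0, -1.8]
finger_gap: 49.8
0.59 [[437.0, -320.0, 20.0], [462.0, -282.0, 26.0], [484.0, -246.0, 28.0]]
shift [ -1.3  50.2 507.6] spin -0.048 | at [576.3 175.9 168.5] toolz yaw -1.682 j [0.24 0.46 1.42 0.   1.27 0.35] gap 49.9 F [ 0.3  0.2 -1.9] t 72.8
```

```bash
python3 -m handwheel '[[[0,0,20],-0.024],[[0,2,35],-0.024],[[0,2,38],0],[[0,2,38],0],[[0,2,38],0],[[0,2,38],0],[[0,2,38],0],[[0,2,38],0],[[0,2,38],0],[[0,2,38],0]]';python3 -m handwheel '[[[0,2,38],0],[[0,2,38],0],[[0,2,38],0],[[0,0,25],0],[[0,0,10],0],[[0,0,0],0],[[0,0,0],0],[[0,0,0],0],[[0,0,0],0],[[0,0,0],0]]';python3 -c "
from h import *
go(569.9,-334.1,50,1.508)"
```

```text
clock: 74.05
eef_pos: [569.8, -184.5, 168.9]
eef_rot: [-1.875, 1.57, 2.774]
wrist_force: [0.2, -0.3, -0.4]
finger_gap: 49.5
clock: 75.3
eef_pos: [566.8, -332.2, 169.6]
eef_rot: [1.295, 1.571, -0.338]
wrist_force: [0.2, -0.1, -0.7]
finger_gap: 49.7
shift [119.6   3.2   1.7] spin 0.0 | at [ 566.8 -332.2  169.6] toolz yaw -1.634 j [-0.59  0.58  1.24  0.    1.33 -0.52] gap 49.7 F [ 0.2 -0.1 -0.7] t 75.3
```

```bash
python3 -m handwheel '[[[0,3,2],0],[[10,0,0],0],[[25,0,0],0],[[25,0,0],0],[[25,0,0],0],[[20,0,0],0],[[15,0,0],0],[[0,0,0],0],[[0,0,0],0],[[0,0,0],0]]';python3 -m handwheel '[[[0,0,0],0],[[0,0,0],0],[[0,0,0],0],[[5,0,0],0],[[5,0,0],0],[[5,0,0],0],[[4,0,0],0],[[4,0,0],0],[[3,0,0],0],[[0,0,0],0]]' - 8;python3 -m handwheel '[[[1,0,0],0],[[0.5,0,0],0],[[0,0,0],0],[[0,0,0],0],[[0,0,0],0],[[0,0,0],0],[[0,0,0],0],[[0,0,0],0],[[0,0,0],0],[[0,0,0],0]]'
```

```text
clock: 76.55
eef_pos: [570.0, -334.8, 50.5]
eef_rot: [1.045, 1.569, -0.589]
wrist_force: [-0.1, -0.7, -1.1]
finger_gap: 49.6
clock: 77.8
eef_pos: [569.5, -334.5, 23.3]
eef_rot: [-2.328, 1.57, 2.321]
wrist_force: [-0.1, -0.2, -0.4]
finger_gap: 49.9
clock: 79.05
eef_pos: [569.6, -334.6, 22.1]
eef_rot: [0.869, 1.571, -0.765]
wrist_force: [0.2, -1.0, 0.4]
finger_gap: 50.2
```

Release, retreat toward the bar, and look.

```bash
python3 -m handwheel '[[[1,0,0],0],[[0,0,0],0],[[0,0,0],0],[[0,0,0],0],[[0,0,0],0],[[0,0,0],0],[[0,0,0],0],[[0,0,0],0],[[0,0,0],0],[[0,0,0],0]]';python3 -m handwheel '[[[0,0,0],0],[[0,0,0],0],[[0,0,0],0],[[0,0,0],0],[[0,0,0],0],[[-10,0,0],0],[[-30,0,0],0],[[-40,0,0],0],[[-40,0,0],0],[[-30,0,0],0]]' 81 30;python3 -m handwheel '[[[0,0,-38],0],[[0,0,-38],0],[[0,0,-38],0],[[0,0,-38],0],[[0,0,-38],0],[[0,0,-38],0],[[0,0,-38],0],[[0,0,-38],0],[[0,0,-38],0],[[0,0,0],0]]' 0
python3 - <<'E'
from h import *
for n in('top','side'):
    c=manip.camera(n);P=cloud(c)
    for t in('panel1','bar'):
        for r in manip.cut_out(t,n)[:2]: print(n,t,round(r['confidence'],2),np.percentile(P[r['region']],[3,50,97],axis=0).round(0).tolist())
    g=ortho(c,20,395,690,-150,-30,2).max(2); m=cv2.morphologyEx((g<60).astype(np.uint8),cv2.MORPH_OPEN,np.ones((9,9)))
    pts=np.argwhere(m>0).astype(np.float32); print(n,'handle',cv2.minAreaRect(np.stack([690-pts[:,0]/2,-30-pts[:,1]/2],1)))
    h=ortho(c,8,395,690,-150,-30,2).astype(int); m=((h.max(2)-h.min(2)<25)&(h.max(2)>(165 if n=='side' else 110))).astype(np.uint8); m=cv2.morphologyEx(m,cv2.MORPH_OPEN,np.ones((13,13)))
    nn,lab,stt,cen=cv2.connectedComponentsWithStats(m)
    for i in range(1,nn):
        if 3000<stt[i,4]<30000:
            pts=np.argwhere(lab==i).astype(np.float32); print(n,'blade',cv2.minAreaRect(np.stack([690-pts[:,0]/2,-30-pts[:,1]/2],1)))
cv2.imwrite('pics/s10.png',c['pixels'][:,:,::-1])
go(450,-88,120)
E
```

```text
clock: 80.3
eef_pos: [569.7, -334.6, 21.6]
eef_rot: [0.807, 1.571, -0.827]
wrist_force: [-3.2, 0.1, 5.4]
finger_gap: 49.8
clock: 81.55
eef_pos: [569.8, -334.7, 173.9]
eef_rot: [1.048, 1.569, -0.586]
wrist_force: [0.1, -0.4, -0.2]
finger_gap: 64.2
clock: 82.8
eef_pos: [591.2, 8.8, 171.8]
eef_rot: [1.784, 1.57, 0.153]
wrist_force: [-0.0, -0.9, 0.5]
finger_gap: 94.2
top panel1 0.78 [[547.0, -350.0, 10.0], [571.0, -298.0, 24.0], [596.0, -250.0, 29.0]]
top panel1 0.74 [[439.0, -340.0, 18.0], [462.0, -289.0, 24.0], [486.0, -244.0, 30.0]]
top bar 0.65 [[392.0, -374.0, -1.0], [515.0, -302.0, 5.0], [644.0, -222.0, 31.0]]
top handle ((542.75, -89.75), (119.5, 294.5), 90.0)
side bar 0.75 [[437.0, -321.0, 18.0], [462.0, -282.0, 26.0], [484.0, -247.0, 29.0]]
side bar 0.74 [[423.0, -108.0, 7.0], [523.0, -98.0, 15.0], [646.0, -87.0, 25.0]]
side handle ((466.57110595703125, -95.57855224609375), (23.021242141723633, 100.37461853027344), 87.1375961303711)
side blade ((590.5, -97.00001525878906), (22.63176727294922, 137.67657470703125), 86.8201675415039)
shift [  51.2 -134.9  102.6] spin None | at [591.2   5.7 171.2] toolz yaw -1.635 j [-0.05  0.43  1.45 -0.    1.26  0.01] gap 93.9 F [-0.1 -0.5 -1.1] t 83.1
```

View pics/s10.png

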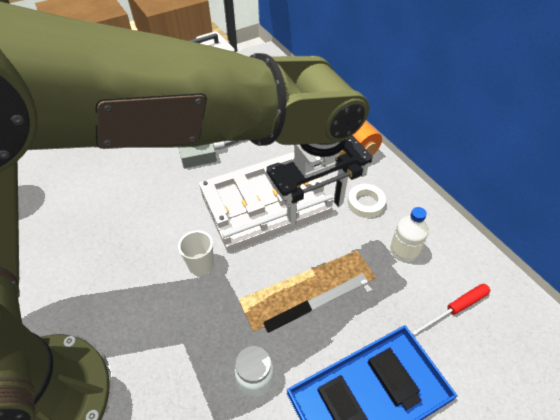

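Both panels lie flat in the tray, at (340,400) and (395,375). The bar needs re-centring, so I'll grasp it near its centre of mass.

```bash
python3 -m handwheel '[[[0,-33,30],0],[[0,-35,30],0],[[0,-35,40],0.17],[[0,0,0],0.17],[[0,0,0],0.17],[[0,0,0],0.17],[[0,0,0],0.17],[[0,0,0],0.17],[[0,0,0],0.17],[[0,0,0],0.17]]';python3 -m handwheel '[[[0,0,0],0.17],[[0,0,0],0.03],[[0,0,0],0],[[0,0,0],0],[[0,0,0],0],[[0,0,0],0],[[0,0,0],0],[[0,0,0],0],[[0,0,0],0],[[0,0,0],0]]';python3 -c "
from h import *
go(486.6,-94.5,18,-.05)"
```

```text
clock: 84.35
eef_pos: [482.0, -87.2, 171.1]
eef_rot: [2.621, 1.571, -0.379]
wrist_force: [0.3, 0.0, -0.4]
finger_gap: 94.0
clock: 85.6
eef_pos: [482.1, -86.6, 171.0]
eef_rot: [2.8, 1.571, -0.394]
wrist_force: [-0.7, -0.5, 0.2]
finger_gap: 94.2
shift [153.    7.7  -4.9] spin -0.002 | at [482.1 -86.6 171. ] toolz yaw 3.089 j [-0.25  0.21  1.74 -0.    1.19  1.37] gap 94.2 F [-0.7 -0.5  0.2] t 85.6
```

```bash
python3 -m handwheel '[[[25,4,-5],0],[[30,4,0],0],[[30,0,0],0],[[25,0,0],0],[[20,0,0],0],[[12,0,0],0],[[6,0,0],0],[[4,0,0],0],[[0,0,0],0],[[0,0,0],0]]';python3 -m handwheel '[[[0,0,0],0],[[0,0,0],0],[[0,0,0],0],[[0,0,0],0],[[0,0,0],0],[[0,0,0],0],[[0,0,0],0],[[0,0,0],0],[[0,0,0],0],[[0,0,0],0]]' 255 40;python3 -m handwheel '[[[-5,0,0],0],[[-10,0,0],0],[[-15,0,0],0],[[-10,0,0],0],[[0,0,0],0.05],[[0,-13,0],0],[[0,-13,0],0],[[0,-13,0],0],[[0,0,0],0],[[0,0,0],0]]';python3 -c "
from h import *
go(492.8,-51.8,20,-.104)
blade(480,690,-140,30,15,(.9946,-.104))"
```

```text
clock: 86.85
eef_pos: [486.9, -94.9, 19.5]
eef_rot: [2.923, 1.57, -0.271]
wrist_force: [-1.0, -0.3, 0.9]
finger_gap: 93.9
clock: 88.1
eef_pos: [486.7, -94.9, 19.1]
eef_rot: [2.395, 1.571, -0.799]
wrist_force: [0.5, -1.2, -0.7]
finger_gap: 23.5
clock: 89.35
eef_pos: [490.6, -56.0, 59.0]
eef_rot: [1.163, 1.571, -2.08]
wrist_force: [0.3, -0.0, -2.9]
finger_gap: 23.4
shift [39.  -4.4 -1.7] spin 0.002 | at [490.6 -56.   59. ] toolz yaw 3.04 j [-0.19  0.38  1.83 -0.    0.94  1.48] gap 23.4 F [ 0.3 -0.  -2.9] t 89.35
80 81 [580.6 -64.   48.9] lat 2.2
100 85 [599.9 -66.1  49. ] lat 1.0
120 85 [619.8 -68.2  48.3] lat 1.8
140 83 [639.9 -70.6  48.4] lat 1.2
160 45 [655.3 -72.2  48. ] lat 1.1
max s 170.32102260293755
```

```bash
python3 -m handwheel '[[[10,-4,-2],0],[[12,0,0],0],[[8,0,0],0],[[4,0,0],0],[[3,0,0],0],[[1,0,0],0],[[0,0,0],0],[[0,0,0],0],[[0,0,0],0],[[0,0,0],0]]' - 15;python3 -m handwheel '[[[1,0,0],0],[[0,0,0],0],[[0,0,0],0],[[0,0,0],0],[[0,0,0],0],[[0,0,0],0],[[0,0,0],0],[[0,0,0],0],[[0,0,0],0],[[0,0,0],0]]' - 6;python3 -m handwheel '[[[0,0,0],0],[[0,0,0],0],[[0,0,0],0],[[0,0,0],0],[[0,0,0],0],[[-10,0,0],0],[[-30,0,0],0],[[-40,0,0],0],[[-40,0,0],0],[[-40,0,0],0]]' 0; python3 -m handwheel '[[[0,-30,0],0],[[0,-38,0],0],[[0,-38,0],0],[[0,-38,0],0],[[0,-38,0],0],[[0,-38,0],0],[[0,0,0],0],[[0,0,0],0],[[0,0,0],0],[[0,0,0],0]]'
python3 - <<'E'
from h import *
ims=[]
for n in('top','side'):
    c=manip.camera(n);P=cloud(c)
    for t in('panel1','bar','vent','resin','jar','tape','brush','cup','driver','mat'):
        for r in manip.cut_out(t,n)[:2 if t=='panel1' else 1]: print(n,t,round(r['confidence'],2),np.percentile(P[r['region']],[3,50,97],axis=0).round(0).tolist())
blade(520,690,-140,30,5,(.9946,-.104),c=c)
h=ortho(c,8,395,690,-115,0,2).astype(int); m=((h.max(2)-h.min(2)<25)&(h.max(2)>165)).astype(np.uint8); m=cv2.morphologyEx(m,cv2.MORPH_OPEN,np.ones((13,13)))
nn,lab,stt,cen=cv2.connectedComponentsWithStats(m)
for i in range(1,nn):
    if 3000<stt[i,4]<12000:
        pts=np.argwhere(lab==i).astype(np.float32); print('blade',cv2.minAreaRect(np.stack([690-pts[:,0]/2,-pts[:,1]/2],1)))
cv2.imwrite('pics/s11.png',c['pixels'][:,:,::-1])
E
```

```text
clock: 90.65
eef_pos: [493.2, -52.3, 21.2]
eef_rot: [3.053, 1.57, -0.191]
wrist_force: [-0.4, 0.9, 0.9]
finger_gap: 21.6
clock: 91.9
eef_pos: [493.5, -52.3, 20.6]
eef_rot: [3.088, 1.57, -0.155]
wrist_force: [-0.5, 0.3, 5.7]
finger_gap: 22.0
clock: 93.15
eef_pos: [492.8, -52.2, 182.2]
eef_rot: [3.023, 1.57, -0.22]
wrist_force: [-0.1, -0.0, -0.5]
finger_gap: 94.3
clock: 94.4
eef_pos: [515.6, 165.9, 180.2]
eef_rot: [-3.063, 1.571, -0.025]
wrist_force: [-0.7, -0.3, -0.3]
finger_gap: 93.9
top panel1 0.79 [[439.0, -345.0, 14.0], [462.0, -291.0, 24.0], [486.0, -245.0, 30.0]]
top panel1 0.64 [[579.0, 92.0, 51.0], [639.0, 102.0, 58.0], [696.0, 111.0, 64.0]]
top bar 0.75 [[433.0, -73.0, 4.0], [536.0, -56.0, 13.0], [657.0, -39.0, 27.0]]
top vent 0.47 [[490.0, 426.0, 91.0], [506.0, 444.0, 95.0], [524.0, 461.0, 101.0]]
top resin 0.77 [[751.0, -114.0, 20.0], [770.0, -81.0, 96.0], [799.0, -55.0, 142.0]]
top jar 0.87 [[329.0, -187.0, 29.0], [357.0, -155.0, 78.0], [385.0, -129.0, 84.0]]
top tape 0.68 [[750.0, 28.0, -2.0], [792.0, 71.0, 23.0], [836.0, 110.0, 30.0]]
top brush 0.82 [[570.0, 426.0, 7.0],
[... 580 characters left out ...]
.0], [765.0, -99.0, 89.0], [793.0, -68.0, 141.0]]
side jar 0.92 [[322.0, -196.0, 2.0], [351.0, -173.0, 79.0], [384.0, -136.0, 83.0]]
side tape 0.61 [[748.0, 24.0, 4.0], [786.0, 63.0, 24.0], [831.0, 104.0, 28.0]]
side brush 0.92 [[572.0, 424.0, 4.0], [693.0, 438.0, 18.0], [754.0, 466.0, 23.0]]
side cup 0.93 [[338.0, 84.0, 3.0], [370.0, 128.0, 52.0], [400.0, 149.0, 82.0]]
side driver 0.57 [[675.0, -265.0, 12.0], [791.0, -254.0, 22.0], [852.0, -243.0, 28.0]]
side mat 0.92 [[402.0, -102.0, 2.0], [533.0, -66.0, 5.0], [678.0, -12.0, 8.0]]
max s None
blade ((646.5, -16.0), (32.0, 87.0), 90.0)
blade ((595.2734985351562, -60.79277801513672), (20.71780776977539, 137.22093200683594), 84.23210906982422)
```

View pics/s11.png

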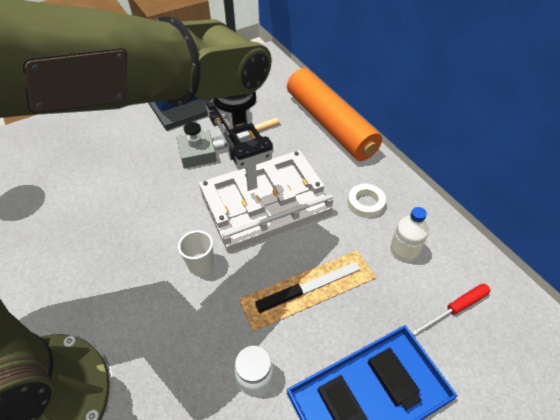

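The bar is centred on its mat at (308,288), both panels are flat in the tray, the vent is up with its head at 95–97 mm, and the bystanders are where they started. I'm handing in.

```bash
python3 -c "
from h import *
print(manip.sign_off()); print(st()['clock'])"
```

```text
the job is handed in; nothing more can be done
None
the job is handed in; nothing more can be done
```

I handed the job in at about 95 s of robot time, and every final check I made passed; the system gave no verdict.

- **Vent:** I pushed the plunger down until it bottomed (TCP 87 mm, up to 25 N) and held it there for over a second. It was up again at the end, with its head at about 95–97 mm.
- **Levering:** Only panels 1 and 2 were present; the third pocket was empty. I levered both loose with the bar under the lip and bearing on the fulcrum. Each lip rose by more than 20 mm and stayed propped on the catches. I never touched a seated panel with the fingers.
- **Panels:** Both lie in the blue tray side by side, top up. Their tops are at about 24–26 mm, as expected for panels flat on the tray floor. I gripped them with 30 N to carry them and 8 N to lower them.
- **Bar:** While I was carrying panel 1, the bar was knocked about 40 mm, to the edge of the mat. I picked it up again and put it back. Its middle is now about 3 mm from the mat's centre and it looks flat.
- **Other things:** In the last pictures the bystanders were at their starting positions to within measurement noise.

Two detections were off: the top camera's second "panel" hit was the fulcrum, and the bar was once confused with the tray and a panel. The side camera and the pictures showed what was really there. My last attempt to measure the blade's height returned nothing, so the bar being flat rests on its overall height range and the picture.

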